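# Reassemble the washed pill organizer

## Robot

A 6-joint arm with a two-finger parallel gripper is mounted at the origin on the work surface. World frame = base frame: x ahead of the robot, y to its left, z up, the work surface at z = 0. Lengths are in mm, angles in degrees, forces in N, time in s.
With the tool pointing down it reaches from about 325 to 750 mm from the base axis. Payload 7.6 kg.
Tool frame: the origin (TCP) lies midway between the tips of the shut fingers; the grasp point (between the pads) lies 19 mm behind it; y points along the fingers, z is the direction in which the jaws open and shut, and the axes are right-handed (so a half turn about y gives the same grasp; the last joint's range is limited). The gripper opens to 85 mm and grips with 20 to 120 N. Pads are 22 mm wide; open, the fingers measure 114 mm over their backs; the gripper's body (76 mm by 85 mm) begins 54 mm behind the grasp point. The pads swing forward as they close: fully open they stand 13 mm farther back than shut.
Start: joints at [59.971, 2.991, 80.254, -0, 96.75, -4.028], TCP at [230.139, 471.892, 231.323] pointing down, gripper open.
Joint ranges: [-166.34, 166.34], [-52.06, 124.39], [6.96, 135.62], [-60.46, 240.46], [14.63, 156.25], [-167.68, 167.68]. Speed limits (degrees/s): [147.25, 147.25, 172.46, 180, 180, 180].

## Interface

Orientations are given as a 3x3 rotation matrix whose columns are the frame's x, y, z axes.
In Python, from bench import sense, grab_frame, camera_params, finish_job, silhouettes, landmark_of gives the robot as it stands.
- The arm moves only by the tool play_rows, never from a script. Its argument "deltas" is a list that holds one entry, the list of rows, each a list of 7 numbers: the gripper's target within -1 to 1 (shut at 1, half-way at 0, fully open at -1), then the shift along the tool's x, y, z in units of 30 mm (1.0 is 30 mm), then the turn, a rotation vector about the tool's x, y, z in units of 5 degrees (1.0 is 5 degrees). In form: [[[gripper, tx, ty, tz, rx, ry, rz], ...]]. A call has 1 to 5 rows; each row is the pose to reach, as a shift and turn from the pose commanded when the call began, along the tool's axes at that moment; what a row does not reach only later rows make up. A row lasts 1/12 s, in which the tool goes at most 41.7 mm and 7.16 degrees, less where a joint would pass 70% of its speed; a pose out of reach is approached as far as the arm can. A call with a gripper value outside its range is refused whole. The fingers move at their own pace and stop on an object; "newtons" is the grip in N (left out, the last holds). Time passes only in rows, so rows that repeat a pose let the fingers close. It gives the time, the measured TCP pose, the force and the opening at its end, in the units of the state.
- sense(): the state, without advancing time (a new reading comes with each control period).
- grab_frame(name): name is "scene" or "top" or "wrist"; returns the picture (420x560x3 uint8, blue, green, red); there is no depth.
- camera_params(name): a dict with "K" (3x3 intrinsics, pixels), "cam_to_world" (4x4, takes a point from camera to world coordinates). Camera axes: x right, y down, z forward; pixel columns grow to the right and rows downward; lengths in mm; the calibration is good to about 2 mm. The wrist camera is an equidistant fisheye: a pixel r from the principal point sees the ray r / f radians off the axis. A picture is of the moment at which its call begins: read the wrist's pose just before it. camera_params takes no time and is no camera call; for the wrist camera it gives the pose at the moment of the call.
- finish_job(): hands the job in, once; it reports no verdict.
Trained networks look in the newest picture that a camera, given by its name, has taken for a name from the list of things; names that differ only in an ending like _2 or _b are one class to them, and where a whole thing is asked for, a point or a joint stands for the part that bears it (a point fixed in the world has none). Each returns a list of dicts, best first, with "score" (0 to 1); they miss things now and then, are a little off and sometimes report something else, mostly with a low value. They report only what shows in the picture. A call takes as long as a camera call. They do not tell look-alikes from the thing itself.
- silhouettes(camera, thing): "pixels" (420x560 bool, what is visible of it).
- landmark_of(camera, thing): "xyz" ([x, y, z] in mm, in world coordinates, good to about 4 mm: a listed point, or the origin of a listed thing).
The state is a dict: "time": time; "qpos": joint angles; "qvel": joint speeds; "effort": joint torques, N m; "position": TCP position; "tool_rot": TCP orientation; "contact_force": force on the tool from outside, world axes, zero at the start; "ft_torque": the same for the moment, N m; "opening": finger opening in mm.
Only numpy, scipy, OpenCV 4.12 (cv2) and the standard library are available. Lean on these libraries where they do the work, as an engineer would, in place of code of your own. Each camera call takes 0.05 s, during which the arm holds its last target. There are 200 camera calls.

## Task

Lift the pill splitter off the lower half of the pill organizer and set it, right way up, on the middle of the cork coaster. Then rebuild the organizer on its lower half where that stands in the tray: first the open row, then the row with the closed lids on top, right way up, with all edges flush so that it makes one square pile. Set things down rather than dropping them, and leave the carafe, the salt shaker and the other things in the tray where they are.

Things in the scene. Friction and masses are not known exactly. Their poses are not given: they have to be found in the camera images.
- lower_half: Lower half of a pale pastel plastic pill organizer, two rows already clipped together: one loose block 126 x 48 x 36 mm with seven open cells along the top, lying flat on the tray floor. Origin at the centre of the underside, x along the 126 mm length, y along the 48 mm width, z up; the top is at z = 36 mm.
- open_row: Loose organizer row of the same plastic, 126 x 48 x 18 mm, with seven open cells in its top (the rim is flat; treat it as a solid block). It starts on one of the two places on the sloping stand, its length down the slope. Origin at the centre of the underside, x along the length (uphill on the stand), y along the width, z out of its top. About 60 g.
- lidded_row: The other loose row, same plastic and same 126 x 48 x 18 mm, but its top is closed by seven flat lids. It starts on the other place on the stand. Origin and axes as for the open row. About 60 g.
- pill_splitter: Pill splitter, 84 x 42 x 24 mm, flat box with a white base and a clear lid snapped shut (one rigid piece), lying on top of the lower half. Origin at the centre of the underside, x along the 84 mm length, y along the 42 mm width, z out of its lid. About 60 g.
- coaster: Square cork coaster, 100 x 100 x 5 mm, fixed on the table. Origin at the centre of its underside, z up; top at z = 5 mm.
- tray: Rectangular bamboo tray, fixed, 220 (x) x 290 (y) mm outside; floor 6 mm thick, walls 8 mm thick and 22 mm high. Origin at the centre of its underside.
- stand: Bamboo drying stand, fixed: a panel 152 mm long by 190 mm wide, sloped 0.61 rad (35 deg) from level, rising towards the stand's own +x. The two rows lie on it side by side about 100 mm apart (at y = +50 and -50 mm, within 4 mm), each with its lower end against a foot lip 10 mm high. The sides are open. Origin at table level under the middle; panel top edge about 105 mm above the table.
- carafe: Closed green glass carafe, 170 mm high, 76 mm across at the widest, standing loose near the coaster between tray and stand; not to be disturbed. Origin at the centre of its underside.
- vial: Orange pill vial, 32 mm across, 70 mm high, standing in the tray; leave it. Origin at the centre of its underside.
- egg_cup: White ceramic egg cup, 48 mm across, 60 mm high, standing in the tray; leave it. Origin at the centre of its underside.
- shaker: Steel salt shaker, 40 mm across, 85 mm high, standing just in front of the foot of the stand, 110 to 120 mm from the stand's middle towards its -x; leave it. Origin at the centre of its underside.
- teaspoon: Steel teaspoon, about 115 mm long, lying in the tray beside the organizer on its side towards the robot, about parallel to it; leave it. Up to 24 mm wide and 6 mm high; origin under its middle, x along its length.
Things that resemble listed ones, but are neither listed nor needed, are in the scene too. What is shaped like the open_row but purple is not meant.

How it is judged:
By the outcome, as a careful person would: the job done as asked, in the order asked, and still so for the second after the job is handed in, with the robot touching nothing.
It also fails if it takes over 72 s, if anything falls off the work surface, if the arm or the gripper's body presses on something with over 40 N, if the wrist force passes 120 N, or if a joint passes its speed limit or range.

## Working session

There is one attempt and no reset: what is moved stays moved. The work goes in short steps, Python scripts to look and compute and a tool call to move; the robot and the scene stay as the last step left them, time stands still between calls to the robot, and variables do not carry over. Pictures are saved under pics/ and viewed, about 8 in all and at most 12, crops included, and the job is handed in when it is done.

Besides the shell and the picture viewer there is one more tool, called after ">>>" as name([rows], argument=value, ...), one row to a line, values as JSON. play_rows: Moves the arm, as the interface text tells. Its arguments: {"type":"object","properties":{"deltas":{"type":"array"},"newtons":{"type":"number"}},"required":["deltas"]}

```bash
mkdir -p pics; ls; python3 - <<'E'
from bench import *
import cv2,numpy as np
np.set_printoptions(precision=1,suppress=True)
s=sense();print(s['time'],s['position'],s['tool_rot'],s['opening'])
a=grab_frame("scene");b=grab_frame("top")
cv2.imwrite("pics/scene.png",a);cv2.imwrite("pics/top.png",b)
for c in("scene","top"):
  print(c,camera_params(c))
  for t in "lower_half open_row lidded_row pill_splitter coaster tray stand carafe vial egg_cup shaker teaspoon".split():
    print(t,[(np.round(d['xyz'],0).tolist(),round(d['score'],2)) for d in landmark_of(c,t)])
print(sense()['time'])
E
```

```text
pics
0.0 [230.  471.6 230.5] [[ 0.9 -0.   0.4]
 [-0.4 -0.   0.9]
 [-0.  -1.  -0. ]] 85.29620141875556
scene {'K': array([[517.2,   0. , 276.8],
       [  0. , 517.2, 210.7],
       [  0. ,   0. ,   1. ]]), 'cam_to_world': array([[   0.1,    0.7,   -0.7, 1257. ],
       [   1. ,   -0.1,    0.1,  -59.6],
       [   0. ,   -0.7,   -0.8,  959.5],
       [   0. ,    0. ,    0. ,    1. ]])}
lower_half [([584.0, -288.0, 2.0], 0.87), ([494.0, -12.0, 1.0], 0.55)]
open_row [([532.0, 352.0, 58.0], 0.74), ([583.0, -299.0, 42.0], 0.61), ([306.0, 408.0, 2.0], 0.6), ([538.0, 249.0, 55.0], 0.27)]
lidded_row [([538.0, 250.0, 56.0], 0.91), ([639.0, -10.0, -1.0], 0.39), ([539.0, 301.0, 4.0], 0.36), ([490.0, -12.0, 2.0], 0.34)]
pill_splitter [([585.0, -298.0, 44.0], 0.88)]
coaster [([492.0, -14.0, 5.0], 0.69)]
tray [([571.0, -292.0, 3.0], 0.94)]
stand [([542.0, 303.0, 4.0], 0.83), ([572.0, -293.0, 3.0], 0.48)]
carafe [([638.0, -4.0, 1.0], 0.89)]
vial [([645.0, -193.0, 6.0], 0.56)]
egg_cup [([621.0, -403.0, 6.0], 0.6), ([492.0, -12.0, 1.0], 0.6)]
shaker [([428.0, 306.0, -1.0], 0.8)]
teaspoon [([424.0, 30
[... 253 characters left out ...]
   [  -0. ,   -0.2,   -1. , 1255.3],
       [   0. ,    0. ,    0. ,    1. ]])}
lower_half [([582.0, -288.0, 5.0], 0.58), ([635.0, -14.0, 2.0], 0.57)]
open_row [([531.0, 351.0, 53.0], 0.66), ([306.0, 402.0, -1.0], 0.63), ([426.0, 310.0, -2.0], 0.5)]
lidded_row [([537.0, 252.0, 59.0], 0.9)]
pill_splitter [([584.0, -298.0, 40.0], 0.62)]
coaster [([489.0, -17.0, 4.0], 0.59)]
tray [([568.0, -291.0, -2.0], 0.84), ([582.0, -287.0, 4.0], 0.44)]
stand [([542.0, 300.0, 3.0], 0.58)]
carafe [([637.0, -14.0, 1.0], 0.6)]
vial [([641.0, -192.0, 8.0], 0.48)]
egg_cup [([622.0, -404.0, 7.0], 0.88), ([579.0, -286.0, 4.0], 0.27)]
shaker [([425.0, 312.0, -1.0], 0.78)]
teaspoon [([492.0, -291.0, 8.0], 0.63)]
1.3
```

View pics/scene.png

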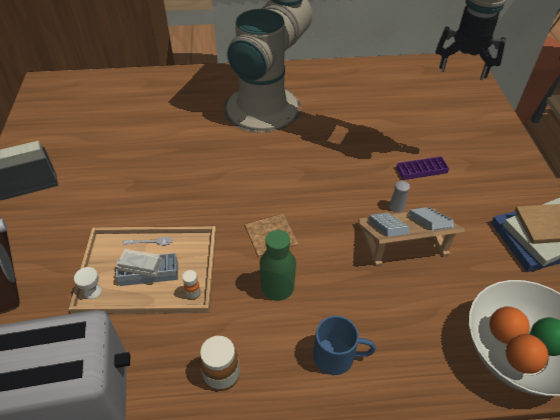

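View pics/top.png

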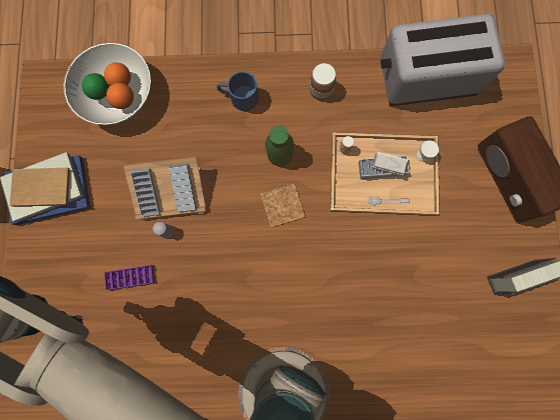

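```bash
cat > h.py <<'E'
from bench import *
import cv2,numpy as np
from scipy.spatial.transform import Rotation as R
np.set_printoptions(precision=2,suppress=True)
def rays(cam,px,P=None):
    "pixel(s) -> origin, world directions"
    P=P or camera_params(cam);K=P['K'];T=P['cam_to_world'];px=np.atleast_2d(px).astype(float)
    u=(px-[K[0,2],K[1,2]])/[K[0,0],K[1,1]]
    if cam=='wrist':
        r=np.linalg.norm(u,axis=1,keepdims=True)+1e-9
        d=np.c_[u/r*np.sin(r),np.cos(r)]
    else: d=np.c_[u,np.ones(len(u))]
    return T[:3,3],d@T[:3,:3].T
def on_plane(cam,px,z,P=None,n=(0,0,1)):
    "intersect with plane n.x=z"
    o,d=rays(cam,px,P);n=np.array(n);return o+d*((z-o@n)/(d@n))[:,None]
def project(cam,X,P=None):
    P=P or camera_params(cam);T=P['cam_to_world'];K=P['K']
    c=(np.atleast_2d(X)-T[:3,3])@T[:3,:3]
    r=np.linalg.norm(c[:,:2],axis=1,keepdims=True)+1e-9
    u=c[:,:2]/r*np.arctan2(r,c[:,2:]) if cam=='wrist' else c[:,:2]/c[:,2:]
    return u*[K[0,0],K[1,1]]+[K[0,2],K[1,2]]
def mask_rect(cam,m,z,P=None,n=(0,0,1)):
    "minAreaRect (centre,size,yaw of long side) of mask outline on a level plane"
    cs,_=cv2.findContours(m.astype(np.uint8),cv2.RETR_EXTERNAL,cv2.CHAIN_APPROX_NONE)
    c=max(cs,key=cv2.contourArea)[:,0];X=on_plane(cam,c,z,P,n)
    (cx,cy),(w,h),a=cv2.minAreaRect(X[:,:2].astype(np.float32))
    if h>w:w,h,a=h,w,a+90
    return np.array([cx,cy,w,h,(a+90)%180-90])
def down(yaw,tilt=0):
    "tool rot: z (jaws) at yaw deg, y down; tilt deg swings the finger direction towards horizontal along tool x"
    a=np.radians(yaw);z=np.array([np.cos(a),np.sin(a),0]);y=np.array([0,0,-1.]);x=np.cross(y,z)
    return R.from_rotvec(np.radians(tilt)*z).as_matrix()@np.c_[x,y,z]
def go(p,Rt=None):
    "print delta to target TCP pose in move units"
    s=sense();R0=np.array(s['tool_rot']);d=R0.T@(np.array(p)-s['position'])
    rv=R.from_matrix(R0.T@Rt).as_rotvec(degrees=True) if Rt is not None else np.zeros(3)
    print('t',s['time'],'at',np.array(s['position']),'shift',d/30,'turn',rv/5,'rows',max(np.linalg.norm(d)/41.7,np.linalg.norm(rv)/7.16))
E
python3 - <<'E'
from h import *
grab_frame("top")
for t,z in [("lower_half",42),("pill_splitter",66),("coaster",5),("tray",22),("open_row",70),("lidded_row",70),("stand",55)]:
    for d in silhouettes("top",t)[:2]: print(t,d['score'],d['pixels'].sum(),mask_rect("top",d['pixels'],z))
R0=np.array(sense()['tool_rot']);print(R0)
P=camera_params('wrist');print(P['K'],P['cam_to_world']);print((P['cam_to_world'][:3,3]-sense()['position'])@R0)
print(np.array(sense()['tool_rot']).T@P['cam_to_world'][:3,:3])
go([430,50,230],down(45)); 
E
```

```text
lower_half 0.85 415 [ 577.06 -267.96   93.9    52.84  -86.58]
pill_splitter 0.77 511 [ 582.63 -297.99   83.36   46.     74.85]
coaster 0.97 1267 [489.98 -11.51  99.52  99.44 -73.8 ]
coaster 0.2 128 [ 494.56 -271.26   49.17   19.5    88.36]
tray 0.76 6759 [ 567.05 -292.5   292.11  225.08   85.92]
open_row 0.74 939 [524.06 348.74 132.28  54.1   13.29]
open_row 0.61 943 [302.47 382.31 125.9   49.7  -83.77]
lidded_row 0.57 934 [534.07 249.42 130.68  54.19  11.98]
stand 0.87 2242 [535.7  300.48 210.55 159.65 -84.51]
stand 0.31 250 [424.46 301.82  55.33  35.83  62.5 ]
[[ 0.9   0.    0.44]
 [-0.44  0.    0.9 ]
 [-0.   -1.    0.  ]]
[[325.19   0.   279.29]
 [  0.   325.19 214.1 ]
 [  0.     0.     1.  ]] [[  0.44   0.86   0.27 159.78]
 [  0.9   -0.42  -0.13 506.23]
 [  0.     0.3   -0.95 374.58]
 [  0.     0.     0.     1.  ]]
[ -78.28 -143.27    0.03]
[[-0.    0.95  0.3 ]
 [-0.   -0.3   0.95]
 [ 1.    0.    0.  ]]
t 1.7 at [230.13 471.89 231.31] shift [12.15  0.04 -9.72] turn [-0.   3.8 -0. ] rows 11.195208706871446
```

```bash
cat >> h.py <<'E'
def plan(wps,frac=.95,start=None):
    "wps: list of (pos,Rot). Prints per-call final delta (repeat/ramp over n rows)"
    s=sense();p,Rc=(np.array(s['position']),np.array(s['tool_rot'])) if start is None else start
    for q,Rt in wps:
        q=np.array(q,float);rv=R.from_matrix(Rc.T@Rt).as_rotvec();D=q-p
        n=int(np.ceil(max(np.linalg.norm(D)/41.7,np.degrees(np.linalg.norm(rv))/7.16)/frac));n=max(n,1)
        k=0
        while k<n:
            m=min(5,n-k);f=m/n
            Rk=Rc@R.from_rotvec(rv*k/n).as_matrix()
            d=Rk.T@(D*f)/30;t=np.degrees(rv*f)/5
            print('rows',m,'final',np.round(d,2).tolist(),np.round(t,2).tolist());k+=m
        p,Rc=q,Rt
        print('-- at',q)
E
python3 - <<'E'
from h import *
plan([([430,50,240],down(25)),([583,-298,190],down(-15))])
E
```

```text
rows 5 final [5.06, -0.12, -4.05] [-0.0, 3.25, -0.0]
rows 5 final [5.99, -0.12, -2.47] [-0.0, 3.25, -0.0]
rows 2 final [2.58, -0.05, -0.28] [-0.0, 1.3, -0.0]
-- at [430.  50. 240.]
rows 5 final [6.33, 0.83, -0.14] [0.0, 4.0, 0.0]
rows 5 final [6.0, 0.83, 2.03] [0.0, 4.0, 0.0]
-- at [ 583. -298.  190.]
```

>>> play_rows([
  [[-1,5.06,-0.12,-4.05,0,3.25,0],[-1,5.06,-0.12,-4.05,0,3.25,0],[-1,5.06,-0.12,-4.05,0,3.25,0],[-1,5.06,-0.12,-4.05,0,3.25,0],[-1,5.06,-0.12,-4.05,0,3.25,0]],
])

```text
time: 2.12
position: [314.1, 293.6, 235.1]
tool_rot: [[0.739, 0.001, 0.673], [-0.673, -0.0, 0.739], [0.001, -1.0, 0.0]]
contact_force: [0.0, -0.3, -0.0]
opening: 85.5
```

>>> play_rows([
  [[-1,6,-0.12,-2.47,0,3.25,0],[-1,6,-0.12,-2.47,0,3.25,0],[-1,6,-0.12,-2.47,0,3.25,0],[-1,6,-0.12,-2.47,0,3.25,0],[-1,6,-0.12,-2.47,0,3.25,0]],
])

```text
time: 2.53
position: [397.5, 117.4, 238.8]
tool_rot: [[0.521, 0.001, 0.854], [-0.854, -0.0, 0.521], [0.001, -1.0, 0.001]]
contact_force: [-0.4, 0.7, 0.5]
opening: 85.0
```

>>> play_rows([
  [[-1,2.58,-0.05,-0.28,0,1.3,0],[-1,2.58,-0.05,-0.28,0,1.3,0]],
])

```text
time: 2.7
position: [430.5, 47.8, 240.3]
tool_rot: [[0.417, 0.001, 0.909], [-0.909, -0.0, 0.417], [0.0, -1.0, 0.001]]
contact_force: [1.5, 1.0, 0.9]
opening: 84.9
```

>>> play_rows([
  [[-1,6.33,0.83,-0.14,0,4,0],[-1,6.33,0.83,-0.14,0,4,0],[-1,6.33,0.83,-0.14,0,4,0],[-1,6.33,0.83,-0.14,0,4,0],[-1,6.33,0.83,-0.14,0,4,0]],
])

```text
time: 3.12
position: [506.9, -127.5, 214.1]
tool_rot: [[0.084, -0.001, 0.996], [-0.996, -0.0, 0.084], [0.0, -1.0, -0.001]]
contact_force: [1.0, -0.5, -0.3]
opening: 85.1
```

>>> play_rows([
  [[-1,6,0.83,2.03,0,4,0],[-1,6,0.83,2.03,0,4,0],[-1,6,0.83,2.03,0,4,0],[-1,6,0.83,2.03,0,4,0],[-1,6,0.83,2.03,0,4,0]],
])

```text
time: 3.53
position: [582.9, -301.6, 188.6]
tool_rot: [[-0.261, -0.001, 0.965], [-0.965, 0.0, -0.261], [0.0, -1.0, -0.001]]
contact_force: [-0.3, -0.8, -0.4]
opening: 85.8
```

```bash
python3 - <<'E'
from h import *
P=camera_params('wrist');a=grab_frame("wrist");cv2.imwrite("pics/w1.png",a);np.save('w1T.npy',P['cam_to_world'])
for t,z in [("lower_half",42),("pill_splitter",66)]:
    print(t,[(np.array(d['xyz']),d['score']) for d in landmark_of('wrist',t)])
    for d in silhouettes("wrist",t)[:2]:
        m=d['pixels'];print(t,d['score'],m.sum(),mask_rect("wrist",m,z)); a[m]=a[m]//2+np.array([0,0,100],np.uint8)*(1 if t[0]=='l' else 0)+np.array([0,100,0],np.uint8)*(t[0]=='p')
cv2.imwrite("pics/w1m.png",np.hstack([cv2.imread("pics/w1.png")[60:400,80:480],a[60:400,80:480]]))
E
```

```text
lower_half []
lower_half 0.72 1472 [ 644.38 -184.42   43.11   33.81   31.9 ]
lower_half 0.62 3054 [ 581.12 -261.32   79.66   48.81  -87.64]
pill_splitter [(array([ 586.4, -298.8,   44. ]), 0.84)]
pill_splitter 0.97 4534 [ 586.18 -293.02   84.55   41.82   74.92]
```

View pics/w1m.png

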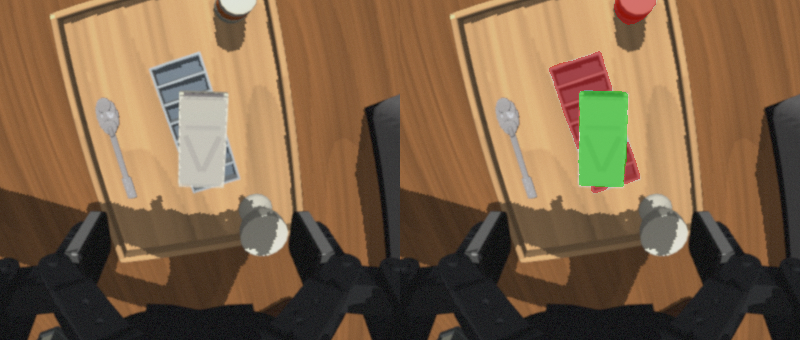

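```bash
python3 - <<'E'
from h import *
plan([([586,-296,40],down(-15))],.85)
E
```

```text
rows 5 final [-0.07, 5.01, 0.09] [0.0, 0.0, -0.0]
-- at [ 586. -296.   40.]
```

>>> play_rows([
  [[-1,-0.07,1.2,0.09,0,0,0],[-1,-0.07,2.4,0.09,0,0,0],[-1,-0.07,3.6,0.09,0,0,0],[-1,-0.07,4.6,0.09,0,0,0],[-1,-0.07,5.01,0.09,0,0,0]],
])

```text
time: 4.2
position: [583.9, -294.0, 35.5]
tool_rot: [[-0.257, -0.006, 0.966], [-0.966, 0.004, -0.257], [-0.002, -1.0, -0.006]]
contact_force: [-0.6, -0.1, -0.9]
opening: 85.2
```

>>> play_rows([
  [[-1,0,0,0,0,0,0],[1,0,0,0,0,0,0],[1,0,0,0,0,0,0],[1,0,0,0,0,0,0],[1,0,0,0,0,0,0]],
], newtons=30)

```text
time: 4.62
position: [587.2, -297.3, 42.8]
tool_rot: [[-0.259, 0.004, 0.966], [-0.966, -0.002, -0.259], [0.001, -1.0, 0.004]]
contact_force: [0.1, 0.8, 3.6]
opening: 40.9
```

>>> play_rows([
  [[1,0,0,0,0,0,0],[1,0,0,0,0,0,0],[1,0,0,0,0,0,0],[1,0,0,0,0,0,0]],
], newtons=30)

```text
time: 4.95
position: [587.2, -297.3, 42.7]
tool_rot: [[-0.259, 0.004, 0.966], [-0.966, -0.002, -0.259], [0.001, -1.0, 0.004]]
contact_force: [-0.1, 1.1, 7.5]
opening: 41.0
```

>>> play_rows([
  [[1,0,-0.5,0,0,0,0],[1,0,-1.5,0,0,0,0],[1,0,-2.5,0,0,0,0],[1,0,-3.5,0,0,0,0],[1,0,-3.5,0,0,0,0]],
])

```text
time: 5.37
position: [588.5, -298.2, 154.1]
tool_rot: [[-0.259, 0.012, 0.966], [-0.966, -0.007, -0.259], [0.003, -1.0, 0.013]]
contact_force: [0.6, 0.2, 0.7]
opening: 41.1
```

```bash
python3 - <<'E'
from h import *
s=sense();print(s['position'],s['opening'],s['contact_force'])
plan([([490,-12.5,100],down(16)),([490,-12.5,16],down(16))],.8)
E
```

```text
[ 588.53 -298.19  154.12] 41.09968522924413 [0.6  0.22 0.7 ]
rows 5 final [-4.18, 0.85, -2.83] [-0.07, -3.1, 0.04]
rows 5 final [-4.78, 0.88, -1.61] [-0.07, -3.1, 0.04]
-- at [490.  -12.5 100. ]
rows 3 final [0.0, 2.8, 0.0] [0.0, 0.0, 0.0]
-- at [490.  -12.5  16. ]
```

>>> play_rows([
  [[1,-0.8,0.1,-0.57,0,-0.6,0],[1,-1.67,0.3,-1.13,0,-1.2,0],[1,-2.5,0.5,-1.7,0,-1.9,0],[1,-3.34,0.6,-2.26,0,-2.5,0],[1,-4.18,0.7,-2.83,0,-3.1,0]],
])

```text
time: 5.78
position: [535.8, -152.4, 124.0]
tool_rot: [[0.011, 0.001, 1.0], [-1.0, -0.0, 0.011], [0.0, -1.0, 0.001]]
contact_force: [0.5, 0.1, -1.2]
opening: 41.1
```

>>> play_rows([
  [[1,-1,0.1,-0.3,0,-0.6,0],[1,-1.9,0.3,-0.64,0,-1.2,0],[1,-2.9,0.5,-0.97,0,-1.9,0],[1,-3.8,0.6,-1.3,0,-2.5,0],[1,-4.78,0.7,-1.61,0,-3.1,0]],
])

```text
time: 6.2
position: [486.3, -9.6, 103.2]
tool_rot: [[0.278, 0.001, 0.961], [-0.961, -0.0, 0.278], [0.0, -1.0, 0.001]]
contact_force: [0.6, 0.2, -0.7]
opening: 40.9
```

>>> play_rows([
  [[1,0,0,0,0,0,0],[1,0,0,0,0,0,0]],
])

```text
time: 6.37
position: [486.8, -9.6, 103.4]
tool_rot: [[0.278, 0.001, 0.961], [-0.961, -0.0, 0.278], [0.0, -1.0, 0.001]]
contact_force: [0.6, -0.1, -0.8]
opening: 41.0
```

```bash
python3 - <<'E'
from h import *
a=grab_frame("wrist");cv2.imwrite("pics/w2.png",a)
for t,z in [("coaster",5),("pill_splitter",None)]:
    for d in silhouettes("wrist",t)[:2]:
        m=d['pixels'];print(t,d['score'],m.sum(),mask_rect("wrist",m,z or sense()['position'][2]+23.5))
print([np.array(d['xyz']) for d in landmark_of('wrist','coaster')])
plan([([490,-12.5,16],down(16))],.8)
E
```

```text
coaster 0.77 7429 [489.55  -6.28 100.14  89.94  14.72]
pill_splitter 0.82 15532 [486.82  -9.1   87.74  40.89 -75.51]
[]
rows 3 final [0.05, 2.91, 0.07] [-0.01, -0.02, 0.0]
-- at [490.  -12.5  16. ]
```

View pics/w2.png

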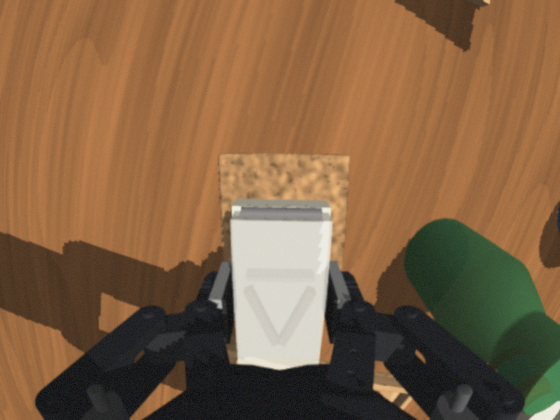

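>>> play_rows([
  [[1,0.04,0.9,0.1,0,0,0],[1,0.04,1.8,0.1,0,0,0],[1,0.04,2.6,0.1,0,0,0],[1,0.04,2.9,0.1,0,0,0],[1,0.04,2.9,0.1,0,0,0]],
])

```text
time: 6.98
position: [488.6, -11.4, 13.6]
tool_rot: [[0.274, -0.005, 0.962], [-0.962, 0.001, 0.274], [-0.002, -1.0, -0.005]]
contact_force: [0.0, -0.1, -0.2]
opening: 41.1
```

>>> play_rows([
  [[1,0,0.1,0,0,0,0],[1,0,0.15,0,0,0,0],[1,0,0.2,0,0,0,0],[1,0,0.25,0,0,0,0],[1,0,0.25,0,0,0,0]],
])

```text
time: 7.4
position: [490.4, -11.0, 8.9]
tool_rot: [[0.276, 0.001, 0.961], [-0.961, -0.0, 0.276], [0.0, -1.0, 0.001]]
contact_force: [-0.2, -0.4, -1.6]
opening: 41.4
```

>>> play_rows([
  [[1,0,0.03,0,0,0,0],[1,0,0.06,0,0,0,0],[1,0,0.09,0,0,0,0],[1,0,0.09,0,0,0,0]],
])

```text
time: 7.73
position: [490.2, -10.9, 5.8]
tool_rot: [[0.276, 0.0, 0.961], [-0.961, 0.0, 0.276], [0.0, -1.0, 0.0]]
contact_force: [-0.2, -0.1, 0.3]
opening: 40.9
```

>>> play_rows([
  [[1,0,0.03,0,0,0,0],[1,0,0.03,0,0,0,0]],
])

```text
time: 7.9
position: [490.3, -10.9, 5.7]
tool_rot: [[0.276, 0.0, 0.961], [-0.961, 0.0, 0.276], [-0.0, -1.0, 0.0]]
contact_force: [-4.6, 1.3, 8.1]
opening: 41.5
```

>>> play_rows([
  [[-1,0,0,0,0,0,0],[-1,0,0,0,0,0,0],[-1,0,0,0,0,0,0],[-1,0,-0.5,0,0,0,0],[-1,0,-1.5,0,0,0,0]],
])

```text
time: 8.32
position: [487.4, -10.7, 46.6]
tool_rot: [[0.276, -0.008, 0.961], [-0.961, 0.001, 0.276], [-0.003, -1.0, -0.007]]
contact_force: [0.1, 0.4, -0.7]
opening: 85.8
```

>>> play_rows([
  [[-1,0,-1.2,0,0,0,0],[-1,0,-2.4,0,0,0,0],[-1,0,-3.6,0,0,0,0],[-1,0,-4,0,0,0,0]],
])

```text
time: 8.65
position: [492.0, -11.1, 175.8]
tool_rot: [[0.276, 0.009, 0.961], [-0.961, -0.001, 0.276], [0.003, -1.0, 0.008]]
contact_force: [0.1, -0.1, 0.8]
opening: 85.1
```

```bash
python3 - <<'E'
from h import *
P=camera_params('wrist');a=grab_frame("wrist");cv2.imwrite("pics/w3.png",a)
for t,z in [("coaster",5),("pill_splitter",29)]:
    for d in silhouettes("wrist",t)[:1]:
        m=d['pixels'];print(t,d['score'],m.sum(),mask_rect("wrist",m,z))
print(down(100,-35))
plan([([457,335,165],down(100,-35))],.9)
E
```

```text
coaster 0.77 5767 [488.8   -8.79  98.89  98.42  15.9 ]
pill_splitter 0.67 3997 [487.64  -9.04  85.1   40.63 -75.85]
[[ 0.81  0.56 -0.17]
 [ 0.14  0.1   0.98]
 [ 0.57 -0.82 -0.  ]]
rows 5 final [-4.07, 0.06, 0.75] [1.82, -5.8, -2.02]
rows 5 final [-3.16, -0.32, 2.65] [1.82, -5.8, -2.02]
rows 4 final [-1.13, -0.16, 3.11] [1.46, -4.64, -1.62]
-- at [457. 335. 165.]
```

>>> play_rows([
  [[-1,-0.8,0,0.15,0.36,-1.16,-0.4],[-1,-1.6,0,0.3,0.73,-2.32,-0.8],[-1,-2.4,0,0.45,1.1,-3.48,-1.2],[-1,-3.2,0,0.6,1.46,-4.64,-1.6],[-1,-4.07,0.06,0.75,1.82,-5.8,-2.02]],
])

```text
time: 9.22
position: [477.1, 113.4, 165.6]
tool_rot: [[0.689, 0.221, 0.69], [-0.695, -0.07, 0.716], [0.207, -0.973, 0.105]]
contact_force: [0.6, -0.8, 0.1]
opening: 85.3
```

>>> play_rows([
  [[-1,-0.63,-0.06,0.53,0.36,-1.16,-0.4],[-1,-1.26,-0.12,1.06,0.73,-2.32,-0.8],[-1,-1.9,-0.18,1.6,1.1,-3.48,-1.2],[-1,-2.5,-0.25,2.1,1.46,-4.64,-1.6],[-1,-3.16,-0.32,2.65,1.82,-5.8,-2.02]],
])

```text
time: 9.63
position: [464.8, 236.8, 163.4]
tool_rot: [[0.869, 0.437, 0.231], [-0.248, -0.019, 0.969], [0.428, -0.899, 0.091]]
contact_force: [0.7, 0.1, -0.2]
opening: 85.4
```

>>> play_rows([
  [[-1,-0.28,-0.04,0.78,0.36,-1.16,-0.4],[-1,-0.56,-0.08,1.56,0.73,-2.32,-0.8],[-1,-0.84,-0.12,2.34,1.1,-3.48,-1.2],[-1,-1.13,-0.16,3.11,1.46,-4.64,-1.62],[-1,-1.13,-0.16,3.11,1.46,-4.64,-1.62]],
])

```text
time: 10.05
position: [454.3, 336.8, 160.8]
tool_rot: [[0.809, 0.559, -0.182], [0.151, 0.101, 0.983], [0.568, -0.823, -0.003]]
contact_force: [0.7, -0.5, -0.3]
opening: 85.2
```

```bash
python3 - <<'E'
from h import *
s=sense();print(s['time'],s['position'],s['qpos']);print(s['tool_rot'])
P=camera_params('wrist');a=grab_frame("wrist");cv2.imwrite("pics/w4.png",a);np.save('w4T.npy',P['cam_to_world'])
for t in ["open_row","lidded_row","stand"]:
    print(t,[(np.array(d['xyz']),d['score']) for d in landmark_of('wrist',t)])
    for i,d in enumerate(silhouettes("wrist",t)[:2]):
        m=d['pixels'];np.save(f'm_{t}{i}.npy',m);print(d['score'],m.sum(),np.argwhere(m).mean(0))
E
```

```text
10.05 [454.27 336.84 160.78] [ 41.12  -8.67 105.42 -21.03  54.48 -51.5 ]
[[ 0.81  0.56 -0.18]
 [ 0.15  0.1   0.98]
 [ 0.57 -0.82 -0.  ]]
open_row [(array([539.6, 302.6,  -3.2]), 0.68)]
0.62 66 [  1.61 491.17]
0.55 8509 [208.52 281.8 ]
lidded_row [(array([539. , 248.4,  56.2]), 0.75)]
0.78 8062 [200.86 166.  ]
stand [(array([541.6, 304.3,  -3.1]), 0.77)]
0.55 16910 [192.97 223.33]
```

View pics/w4.png

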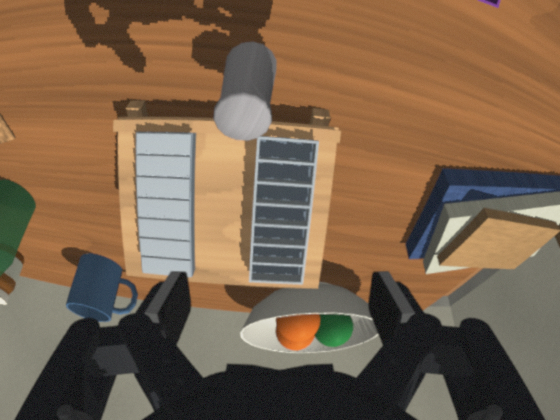

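```bash
cat >> h.py <<'E'
from scipy.optimize import minimize
def box_fit(cam,P,m,size,x0,Rf,steps,lo=0.):
    "fit params so the projected box (z from lo..h) silhouette matches mask m; Rf(params)->(pos,Rot)"
    L,W,H=size;C=np.array([[a*L/2,b*W/2,c] for a in(-1,1) for b in(-1,1) for c in(lo,H)])
    S=4;m2=cv2.resize(m.astype(np.uint8),None,fx=S,fy=S,interpolation=cv2.INTER_NEAREST)>0
    def cost(v):
        p,Rm=Rf(np.array(v));u=project(cam,p+C@Rm.T,P)
        h=cv2.convexHull(((u+.5)*S).astype(np.float32)).astype(np.int32);k=np.zeros(m2.shape,np.uint8);cv2.fillConvexPoly(k,h,1);k=k>0
        return 1-(k&m2).sum()/((k|m2).sum()+1e-9)
    sim=np.array([x0]+[np.array(x0)+np.eye(len(x0))[i]*steps[i] for i in range(len(x0))])
    r=minimize(cost,x0,method='Nelder-Mead',options=dict(initial_simplex=sim,maxiter=250,xatol=.02,fatol=1e-5))
    return r.x,r.fun
def slope(yaw,t=35):
    return R.from_euler('zy',[yaw,-t],degrees=True).as_matrix()
E
python3 - <<'E'
from h import *
P=camera_params('wrist');P['cam_to_world']=np.load('w4T.npy')
f=lambda v:(v[:3],slope(v[3]))
for n,x0 in(("open_row1",[531,351,56,8]),("lidded_row0",[538,250,57,8])):
    m=np.load(f'm_{n}.npy')
    for lo in (0,):
        x,c=box_fit('wrist',P,m,(126,48,18),x0,f,[4,4,4,4],lo);print(n,x,c)
# same from top and scene
for cam in('top','scene'):
    grab_frame(cam)
    for t,x0 in(("open_row",[531,351,56,8]),("lidded_row",[538,250,57,8])):
        for d in silhouettes(cam,t)[:2]:
            X=on_plane(cam,np.argwhere(d['pixels']).mean(0)[::-1],70)[0]
            if abs(X[1]-x0[1])<30 and abs(X[0]-x0[0])<50:
                print(cam,t,box_fit(cam,camera_params(cam),d['pixels'],(126,48,18),x0,f,[4,4,4,4]))
E
```

```text
open_row1 [530.35 351.51  57.56   4.18] 0.019287801394674675
lidded_row0 [538.77 251.2   57.86   4.5 ] 0.03260082105772277
top open_row (array([530.56, 350.59,  53.83,   2.74]), np.float64(0.10659865280236047))
top lidded_row (array([538.93, 249.54,  59.23,   4.95]), np.float64(0.04280665008515239))
scene open_row (array([531.69, 348.57,  63.92,   3.43]), np.float64(0.05568785491856976))
```

```bash
python3 - <<'E'
from h import *
Rt=down(94.4,-35);n=slope(4.4)[:,2];o=np.array([530.5,351.3,57.5])
plan([(o+60*n,Rt),(o+4*n,Rt)],.8)
E
```

```text
rows 3 final [0.03, 2.39, 0.31] [-0.65, 0.91, -0.03]
-- at [496.09 351.3  106.65]
rows 2 final [-0.0, 1.86, -0.08] [0.0, 0.0, 0.0]
-- at [528.21 351.3   60.78]
```

```bash
sed -i "s/from_euler('zy'/from_euler('ZY'/" h.py; python3 - <<'E'
from h import *
P=camera_params('wrist');P['cam_to_world']=np.load('w4T.npy')
f=lambda v:(v[:3],slope(v[3]))
for n,x0 in(("open_row1",[531,351,56,5]),("lidded_row0",[538,250,57,5])):
    x,c=box_fit('wrist',P,np.load(f'm_{n}.npy'),(126,48,18),x0,f,[4,4,4,4]);print(n,x,c)
    if n[0]=='o': o=x
Rt=down(90+o[3],-35);n=slope(o[3])[:,2]
plan([(o[:3]+60*n,Rt),(o[:3]+4*n,Rt)],.8)
E
```

```text
open_row1 [529.03 351.63  58.97   5.03] 0.021505220207072795
lidded_row0 [540.59 251.11  56.03   5.54] 0.027807153019232644
rows 3 final [0.01, 2.32, 0.23] [-0.57, 0.81, -0.03]
-- at [494.75 348.62 108.12]
rows 2 final [-0.0, 1.87, -0.0] [0.0, 0.0, 0.0]
-- at [526.75 351.43  62.25]
```

>>> play_rows([
  [[-1,0.01,0.8,0.08,-0.2,0.3,0],[-1,0.01,1.6,0.16,-0.4,0.6,0],[-1,0.01,2.32,0.23,-0.57,0.81,0],[-1,0.01,2.32,0.23,-0.57,0.81,0]],
])

```text
time: 11.03
position: [494.4, 348.0, 103.3]
tool_rot: [[0.82, 0.565, -0.087], [0.073, 0.046, 0.996], [0.567, -0.824, -0.004]]
contact_force: [-0.6, -0.5, -1.6]
opening: 85.2
```

```bash
python3 - <<'E'
from h import *
Rt=down(95.2,-35);n=slope(5.2)[:,2];print(n)
plan([(np.array([530.1,351.7,57.5])+4*n,Rt)],.8)
E
```

```text
[-0.57 -0.05  0.82]
rows 2 final [0.12, 1.8, 0.03] [0.06, -0.01, -0.09]
-- at [527.82 351.49  60.78]
```

>>> play_rows([
  [[-1,0.06,0.8,0.03,0,0,0],[-1,0.06,1.5,0.03,0,0,0],[-1,0.06,1.7,0.03,0,0,0],[-1,0.06,1.7,0.03,0,0,0],[-1,0.06,1.7,0.03,0,0,0]],
])

```text
time: 11.45
position: [525.1, 352.5, 68.1]
tool_rot: [[0.817, 0.57, -0.088], [0.072, 0.051, 0.996], [0.572, -0.82, 0.0]]
contact_force: [-0.1, 0.0, 0.1]
opening: 85.7
```

>>> play_rows([
  [[-1,0,0,0,0,0,0],[-1,0,0,0,0,0,0]],
])

```text
time: 11.62
position: [525.2, 353.0, 68.9]
tool_rot: [[0.816, 0.571, -0.089], [0.072, 0.052, 0.996], [0.573, -0.819, 0.001]]
contact_force: [0.3, 0.7, 0.2]
opening: 85.8
```

```bash
python3 - <<'E'
from h import *
Rt=down(95.2,-35);n=slope(5.2)[:,2]
plan([(np.array([530.1,351.7,57.5])+4*n,Rt)],.8);print(sense()['position'])
E
```

```text
rows 1 final [-0.09, 0.27, -0.06] [0.0, -0.03, -0.01]
-- at [527.82 351.49  60.78]
[525.25 352.97  68.94]
```

>>> play_rows([
  [[-1,-0.09,0.22,-0.06,0,0,0],[-1,-0.09,0.22,-0.06,0,0,0],[-1,-0.09,0.22,-0.06,0,0,0]],
])

```text
time: 11.87
position: [526.6, 350.5, 59.8]
tool_rot: [[0.818, 0.569, -0.088], [0.073, 0.05, 0.996], [0.571, -0.821, -0.0]]
contact_force: [-0.2, 0.1, 0.2]
opening: 85.5
```

>>> play_rows([
  [[1,0,0,0,0,0,0],[1,0,0,0,0,0,0],[1,0,0,0,0,0,0],[1,0,0,0,0,0,0],[1,0,0,0,0,0,0]],
], newtons=35)

```text
time: 12.28
position: [527.0, 351.0, 60.6]
tool_rot: [[0.817, 0.57, -0.088], [0.072, 0.051, 0.996], [0.572, -0.82, 0.0]]
contact_force: [-3.1, 0.0, 2.5]
opening: 47.3
```

>>> play_rows([
  [[1,0,0,0,0,0,0],[1,0,0,0,0,0,0]],
])

```text
time: 12.45
position: [527.0, 350.9, 60.5]
tool_rot: [[0.817, 0.57, -0.088], [0.072, 0.051, 0.996], [0.572, -0.82, 0.0]]
contact_force: [-2.4, -0.8, 4.2]
opening: 47.1
```

>>> play_rows([
  [[1,0.2,-0.29,0,0,0,0],[1,0.6,-0.86,0,0,0,0],[1,1.1,-1.6,0,0,0,0],[1,1.6,-2.3,0,0,0,0],[1,1.9,-2.73,0,0,0,0]],
])

```text
time: 12.87
position: [527.6, 351.2, 164.1]
tool_rot: [[0.816, 0.572, -0.088], [0.071, 0.053, 0.996], [0.574, -0.819, 0.002]]
contact_force: [0.3, 0.7, -0.1]
opening: 47.3
```

>>> play_rows([
  [[1,0.57,-0.82,0,0,0,0],[1,1.14,-1.64,0,0,0,0],[1,1.14,-1.64,0,0,0,0],[1,1.14,-1.64,0,0,0,0]],
])

```text
time: 13.2
position: [527.5, 351.2, 223.3]
tool_rot: [[0.815, 0.572, -0.088], [0.071, 0.053, 0.996], [0.575, -0.818, 0.003]]
contact_force: [0.0, 0.2, -0.6]
opening: 47.0
```

```bash
python3 - <<'E'
from h import *
s=sense();Rt=np.array(s['tool_rot']);p=np.array(s['position']);print(s['time'],p,s['opening'])
P=camera_params('wrist');a=grab_frame("wrist");cv2.imwrite("pics/w5.png",a)
B=np.c_[Rt[:,0],Rt[:,2],-Rt[:,1]]; B=np.c_[Rt[:,0],-np.cross(Rt[:,0],-Rt[:,1]),-Rt[:,1]] if 0 else np.c_[Rt[:,0],np.cross(-Rt[:,1],Rt[:,0]),-Rt[:,1]]
# row offset in tool: dx along tool x, dn along -y(tool), in-plane yaw
f=lambda v:(p+B@np.array([v[0],0,v[1]]),B@R.from_euler('z',v[2],degrees=True).as_matrix())
for i,d in enumerate(silhouettes("wrist","open_row")[:3]):
    m=d['pixels'];print(d['score'],m.sum(),np.argwhere(m).mean(0),np.argwhere(m).min(0),np.argwhere(m).max(0));np.save(f'm_h{i}.npy',m)
    if m.sum()>5000: print(box_fit('wrist',P,m,(126,48,18),[0,-4,0],f,[4,3,2]))
np.savez('h5.npz',p=p,Rt=Rt,T=P['cam_to_world'])
E
```

```text
13.2 [527.45 351.23 223.26] 47.02800434719537
```

View pics/w5.png

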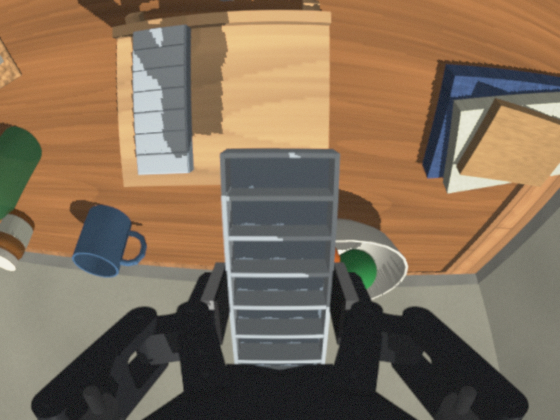

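```bash
python3 - <<'E'
from h import *
z=np.load('h5.npz');P=camera_params('wrist');P['cam_to_world']=z['T'];Rt=z['Rt'];p=z['p']
for ht in(12,14,16,18):
    X=np.array([[x,-h,w] for x in(-63,63) for h in(ht,ht-18) for w in(-24,24)])
    print(ht,project('wrist',p+X@Rt.T,P).round(1).tolist())
a=cv2.imread('pics/w5.png').astype(int).sum(2)
print('near',[(v,a[v,260:300].mean().round()) for v in range(142,160)])
print('far',[(v,a[v,250:300].mean().round()) for v in range(354,370)])
E
```

```text
12 [[219.9, 150.7], [337.6, 150.7], [226.8, 146.2], [330.8, 146.2], [236.9, 379.4], [321.1, 379.4], [239.8, 358.7], [318.1, 358.7]]
14 [[219.1, 151.3], [338.5, 151.2], [226.1, 146.7], [331.5, 146.6], [236.5, 381.9], [321.5, 381.8], [239.5, 360.9], [318.4, 360.9]]
16 [[218.2, 151.9], [339.4, 151.8], [225.4, 147.1], [332.2, 147.1], [236.1, 384.4], [321.8, 384.3], [239.2, 363.1], [318.8, 363.1]]
18 [[217.2, 152.5], [340.3, 152.4], [224.7, 147.6], [332.9, 147.5], [235.8, 386.9], [322.2, 386.9], [238.9, 365.3], [319.1, 365.3]]
near [(142, np.float64(541.0)), (143, np.float64(537.0)), (144, np.float64(537.0)), (145, np.float64(537.0)), (146, np.float64(531.0)), (147, np.float64(491.0)), (148, np.float64(385.0)), (149, np.float64(296.0)), (150, np.float64(277.0)), (151, np.float64(287.0)), (152, np.float64(324.0)), (153, np.float64(372.0)), (154, np.float64(398.0)), (155, np.float64(413.0)), (156, np.float64(411.0)), (157, np.float64(364.0)), (158, np.float64(294.0)), (159, np.float64(258.0))]
far [(354, np.float64(275.0)), (355, np.float64(275.0)), (356, np.float64(276.0)), (357, np.float64(274.0)), (358, np.float64(277.0)), (359, np.float64(319.0)), (360, np.float64(453.0)), (361, np.float64(587.0)), (362, np.float64(582.0)), (363, np.float64(432.0)), (364, np.float64(312.0)), (365, np.float64(278.0)), (366, np.float64(234.0)), (367, np.float64(187.0)), (368, np.float64(149.0)), (369, np.float64(111.0))]
```

```bash
python3 - <<'E'
from h import *
f=lambda v:(np.array([v[0],v[1],6]),R.from_euler('z',v[2],degrees=True).as_matrix())
for cam in('top','scene'):
    a=grab_frame(cam);cv2.imwrite(f'pics/{cam}2.png',a)
    for d in silhouettes(cam,'lower_half')[:2]:
        X=on_plane(cam,np.argwhere(d['pixels']).mean(0)[::-1],42)[0]
        if abs(X[0]-583)<30 and abs(X[1]+288)<30:
            print(cam,d['score'],box_fit(cam,camera_params(cam),d['pixels'],(126,48,36),[582,-287,92],f,[4,4,4]))
plan([([430,150,240],down(55)),([440,-60,240],down(20)),([575,-390,190],down(2))],.8)
E
```

```text
top 0.59 (array([ 583.08, -288.84,   93.99]), np.float64(0.05760973282448367))
scene 0.69 (array([ 581.75, -287.95,   92.97]), np.float64(0.029997073456283663))
rows 5 final [-1.35, -1.37, -3.19] [-1.21, 3.88, 3.33]
rows 5 final [-0.49, -0.73, -3.62] [-1.21, 3.88, 3.33]
-- at [430. 150. 240.]
rows 5 final [3.06, 0.0, -3.96] [0.0, 5.0, 0.0]
rows 2 final [1.78, 0.0, -0.92] [0.0, 2.0, 0.0]
-- at [440. -60. 240.]
rows 5 final [5.4, 0.76, 0.21] [0.0, 1.64, 0.0]
rows 5 final [5.31, 0.76, 0.98] [0.0, 1.64, 0.0]
rows 1 final [1.02, 0.15, 0.34] [0.0, 0.33, 0.0]
-- at [ 575. -390.  190.]
```

>>> play_rows([
  [[1,-0.27,-0.27,-0.64,-0.24,0.78,0.67],[1,-0.54,-0.55,-1.28,-0.48,1.55,1.33],[1,-0.81,-0.82,-1.9,-0.73,2.33,2],[1,-1.08,-1.1,-2.55,-0.97,3.1,2.66],[1,-1.35,-1.37,-3.19,-1.21,3.88,3.33]],
])

```text
time: 13.92
position: [477.9, 249.8, 230.2]
tool_rot: [[0.918, 0.3, 0.26], [-0.264, -0.027, 0.964], [0.296, -0.954, 0.054]]
contact_force: [0.5, 0.1, -0.1]
opening: 46.8
```

>>> play_rows([
  [[1,-0.1,-0.15,-0.72,-0.24,0.78,0.67],[1,-0.2,-0.3,-1.45,-0.48,1.55,1.33],[1,-0.3,-0.44,-2.17,-0.73,2.33,2],[1,-0.4,-0.58,-2.9,-0.97,3.1,2.66],[1,-0.49,-0.73,-3.62,-1.21,3.88,3.33]],
])

```text
time: 14.33
position: [430.0, 149.3, 240.7]
tool_rot: [[0.818, -0.001, 0.576], [-0.576, 0.001, 0.818], [-0.002, -1.0, 0.0]]
contact_force: [-0.1, -0.5, -0.9]
opening: 47.1
```

>>> play_rows([
  [[1,0.6,0,-0.8,0,1,0],[1,1.2,0,-1.6,0,2,0],[1,1.8,0,-2.4,0,3,0],[1,2.45,0,-3.2,0,4,0],[1,3.06,0,-3.96,0,5,0]],
])

```text
time: 14.75
position: [437.5, -1.4, 240.4]
tool_rot: [[0.496, 0.002, 0.868], [-0.868, 0.001, 0.496], [0.0, -1.0, 0.002]]
contact_force: [-0.3, -0.1, -0.2]
opening: 47.1
```

>>> play_rows([
  [[1,0.9,0,-0.46,0,1,0],[1,1.78,0,-0.92,0,2,0]],
])

```text
time: 14.92
position: [440.3, -61.4, 240.3]
tool_rot: [[0.338, 0.001, 0.941], [-0.941, 0.001, 0.338], [-0.0, -1.0, 0.002]]
contact_force: [1.1, -0.4, -0.9]
opening: 47.3
```

```bash
python3 - <<'E'
from h import *
print(sense()['opening'])
plan([([575,-395,180],down(3.4))],.85)
E
```

```text
47.29494916954547
rows 5 final [5.45, 0.91, 0.21] [-0.01, 1.49, -0.0]
rows 5 final [5.37, 0.91, 0.91] [-0.01, 1.49, -0.0]
rows 1 final [1.04, 0.18, 0.32] [-0.0, 0.3, -0.0]
-- at [ 575. -395.  180.]
```

>>> play_rows([
  [[1,1.09,0.18,0.04,0,0.3,0],[1,2.18,0.36,0.08,0,0.6,0],[1,3.27,0.55,0.12,0,0.9,0],[1,4.36,0.73,0.17,0,1.2,0],[1,5.45,0.91,0.21,0,1.49,0]],
])

```text
time: 15.33
position: [502.7, -213.0, 212.5]
tool_rot: [[0.216, 0.001, 0.976], [-0.976, 0.001, 0.216], [-0.001, -1.0, 0.001]]
contact_force: [-0.6, 0.6, -0.2]
opening: 46.9
```

>>> play_rows([
  [[1,1.07,0.18,0.18,0,0.3,0],[1,2.15,0.36,0.36,0,0.6,0],[1,3.2,0.55,0.55,0,0.9,0],[1,4.3,0.73,0.73,0,1.2,0],[1,5.37,0.91,0.91,0,1.49,0]],
])

```text
time: 15.75
position: [564.4, -364.2, 184.8]
tool_rot: [[0.088, 0.001, 0.996], [-0.996, 0.001, 0.088], [-0.001, -1.0, 0.001]]
contact_force: [1.5, 0.4, 0.5]
opening: 47.3
```

>>> play_rows([
  [[1,1.04,0.18,0.32,0,0.3,0],[1,1.04,0.18,0.32,0,0.3,0],[1,1.04,0.18,0.32,0,0.3,0],[1,1.04,0.18,0.32,0,0.3,0]],
])

```text
time: 16.08
position: [576.5, -392.5, 180.1]
tool_rot: [[0.063, 0.001, 0.998], [-0.998, 0.002, 0.063], [-0.002, -1.0, 0.001]]
contact_force: [0.6, -0.1, -0.5]
opening: 47.2
```

```bash
python3 - <<'E'
from h import *
s=sense();p=np.array(s['position']);Rt=np.array(s['tool_rot']);print(s['time'],p,s['opening']);print(Rt)
P=camera_params('wrist');a=grab_frame("wrist");cv2.imwrite("pics/w6.png",a);np.savez('h6.npz',p=p,Rt=Rt,T=P['cam_to_world'])
f=lambda v:(np.array([v[0],v[1],6]),R.from_euler('z',v[2],degrees=True).as_matrix())
for d in silhouettes('wrist','lower_half')[:3]:
    m=d['pixels'];X=on_plane('wrist',np.argwhere(m).mean(0)[::-1],42)[0];print(d['score'],m.sum(),X)
    if abs(X[0]-583)<30 and abs(X[1]+288)<30: print(box_fit('wrist',P,m,(126,48,36),[582,-287,93],f,[4,4,4]))
E
```

```text
16.0833 [ 576.51 -392.49  180.07] 47.16874899853064
[[ 0.06  0.    1.  ]
 [-1.    0.    0.06]
 [-0.   -1.    0.  ]]
0.87 7728 [ 583.19 -285.23   42.  ]
(array([ 582.98, -284.33,   93.06]), np.float64(0.07546198470936971))
```

View pics/w6.png

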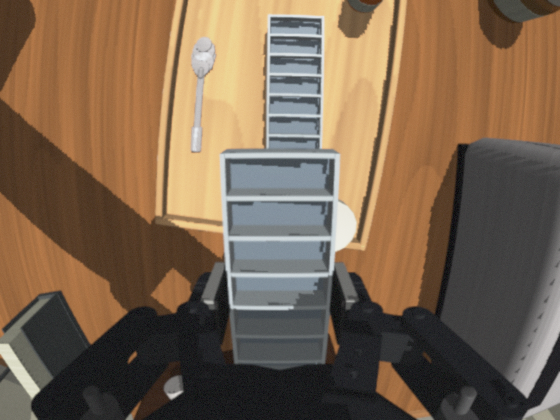

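```bash
cat >> h.py <<'E'
def box_fit_clip(cam,P,m,size,x0,Rf,steps,vmax):
    "as box_fit, only picture rows < vmax count"
    L,W,H=size;C=np.array([[a*L/2,b*W/2,c] for a in(-1,1) for b in(-1,1) for c in(0,H)]);S=4
    m2=cv2.resize(m.astype(np.uint8),None,fx=S,fy=S,interpolation=cv2.INTER_NEAREST)[:vmax*S]>0
    def cost(v):
        p,Rm=Rf(np.array(v));u=project(cam,p+C@Rm.T,P)
        h=cv2.convexHull(((u+.5)*S).astype(np.float32)).astype(np.int32);k=np.zeros((420*S,560*S),np.uint8);cv2.fillConvexPoly(k,h,1);k=k[:vmax*S]>0
        return 1-(k&m2).sum()/((k|m2).sum()+1e-9)
    sim=np.array([x0]+[np.array(x0)+np.eye(len(x0))[i]*steps[i] for i in range(len(x0))])
    r=minimize(cost,x0,method='Nelder-Mead',options=dict(initial_simplex=sim,maxiter=250,xatol=.02,fatol=1e-5));return r.x,r.fun
E
python3 - <<'E'
from h import *
z=np.load('h6.npz');P=camera_params('wrist');P['cam_to_world']=z['T'];p,Rt=z['p'],z['Rt']
d=silhouettes('wrist','lower_half')[0];m=d['pixels'];np.save('m6.npy',m)
f=lambda v:(np.array([v[0],v[1],6]),R.from_euler('z',v[2],degrees=True).as_matrix())
x,c=box_fit_clip('wrist',P,m,(126,48,36),[582,-287,93],f,[4,4,4],142);print(x,c)
# held row predicted near end in this view
for ht in(11,13,15):
    print(ht,project('wrist',p+np.array([[-63,-ht,-24],[-63,-ht,24],[-63,18-ht,0]])@Rt.T,P).round(1).tolist())
a=cv2.imread('pics/w6.png').astype(int).sum(2);print([(v,int(a[v,260:300].mean())) for v in range(144,158)])
print([(u,int(a[170:185,u].mean())) for u in range(216,232)],[(u,int(a[170:185,u].mean())) for u in range(328,344)])
X=np.array([[w,l,36] for l in(63,) for w in(-24,24)]);
k=cv2.imread('pics/w6.png')
u=project('wrist',x[0]*0+f(x)[0]+np.array([[a*63,b*24,36] for a,b in((1,1),(1,-1),(-1,-1),(-1,1))])@f(x)[1].T,P);print(u.round(1).tolist())
cv2.polylines(k,[u.astype(np.int32)],True,(0,0,255),1);cv2.imwrite('pics/w6o.png',cv2.resize(k[0:170,200:380],None,fx=3,fy=3,interpolation=cv2.INTER_NEAREST))
E
```

```text
[ 583.07 -287.26   92.97] 0.030186266570060738
11 [[221.3, 151.5], [338.0, 151.6], [279.6, 146.4]]
13 [[220.4, 152.1], [338.9, 152.1], [279.6, 146.9]]
15 [[219.6, 152.7], [339.8, 152.7], [279.6, 147.3]]
[(144, 451), (145, 457), (146, 456), (147, 440), (148, 408), (149, 381), (150, 378), (151, 404), (152, 491), (153, 598), (154, 642), (155, 649), (156, 637), (157, 556)]
[(216, 575), (217, 575), (218, 577), (219, 589), (220, 618), (221, 642), (222, 645), (223, 642), (224, 602), (225, 481), (226, 326), (227, 258), (228, 256), (229, 271), (230, 327), (231, 399)] [(328, 270), (329, 236), (330, 219), (331, 217), (332, 223), (333, 319), (334, 511), (335, 626), (336, 647), (337, 646), (338, 633), (339, 580), (340, 536), (341, 528), (342, 527), (343, 529)]
[[267.5, 13.7], [323.6, 15.4], [321.0, 156.6], [266.0, 155.7]]
```

View pics/w6o.png

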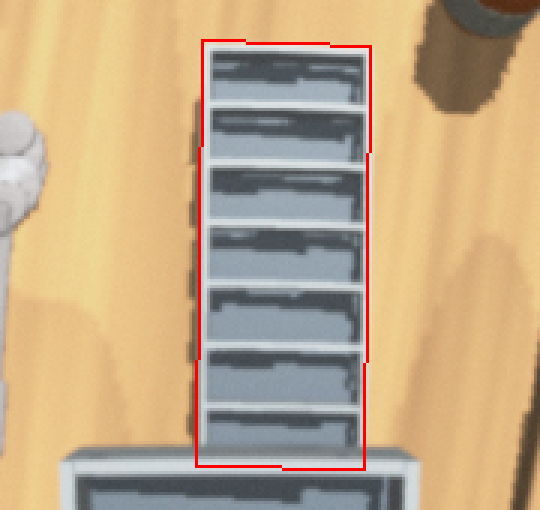

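```bash
python3 - <<'E'
from h import *
plan([([582.7,-288,150],down(3)),([582.7,-288,60],down(3))],.7)
E
```

```text
rows 4 final [-3.45, 1.08, 0.41] [-0.04, 0.14, 0.01]
-- at [ 582.7 -288.   150. ]
rows 4 final [0.0, 3.0, 0.0] [0.0, 0.0, 0.0]
-- at [ 582.7 -288.    60. ]
```

>>> play_rows([
  [[1,-0.9,0.2,0.1,0,0.03,0],[1,-1.8,0.5,0.2,0,0.07,0],[1,-2.7,0.8,0.3,0,0.1,0],[1,-3.45,1.08,0.41,0,0.14,0],[1,-3.45,1.08,0.41,0,0.14,0]],
])

```text
time: 16.65
position: [582.6, -283.5, 148.0]
tool_rot: [[0.056, 0.001, 0.998], [-0.998, 0.003, 0.056], [-0.003, -1.0, 0.001]]
contact_force: [0.6, 0.5, -1.1]
opening: 46.9
```

>>> play_rows([
  [[1,0,0.8,0,0,0,0],[1,0,1.6,0,0,0,0],[1,0,2.4,0,0,0,0],[1,0,2.8,0,0,0,0],[1,0,2.8,0,0,0,0]],
])

```text
time: 17.07
position: [581.1, -287.8, 61.8]
tool_rot: [[0.051, -0.002, 0.999], [-0.999, 0.003, 0.051], [-0.003, -1.0, -0.002]]
contact_force: [-1.0, 0.6, -0.9]
opening: 47.2
```

>>> play_rows([
  [[1,0,0,0,0,0,0],[1,0,0,0,0,0,0],[1,0,0,0,0,0,0],[1,0,0,0,0,0,0]],
])

```text
time: 17.4
position: [583.3, -289.2, 66.5]
tool_rot: [[0.051, 0.005, 0.999], [-0.999, -0.001, 0.051], [0.001, -1.0, 0.005]]
contact_force: [0.5, -0.2, -0.5]
opening: 47.1
```

```bash
python3 - <<'E'
from h import *
s=sense();print(s['position'],s['opening'],R.from_matrix(np.array(s['tool_rot']).T@down(3)).as_rotvec(degrees=True))
plan([([582.7,-288,50],down(3))],.7)
E
```

```text
[ 583.35 -289.16   66.46] 47.08576269475295 [-0.27 -0.09  0.05]
rows 1 final [-0.04, 0.55, -0.02] [-0.05, -0.02, 0.01]
-- at [ 582.7 -288.    50. ]
```

>>> play_rows([
  [[1,-0.04,0.2,-0.02,0,0,0],[1,-0.04,0.35,-0.02,0,0,0],[1,-0.04,0.45,-0.02,0,0,0],[1,-0.04,0.45,-0.02,0,0,0],[1,-0.04,0.45,-0.02,0,0,0]],
])

```text
time: 17.82
position: [581.7, -287.4, 50.5]
tool_rot: [[0.051, 0.001, 0.999], [-0.999, 0.001, 0.051], [-0.001, -1.0, 0.001]]
contact_force: [0.1, 0.8, -0.9]
opening: 47.0
```

>>> play_rows([
  [[1,0,0,0,0,0,0],[1,0,0,0,0,0,0]],
])

```text
time: 17.98
position: [582.1, -287.6, 51.3]
tool_rot: [[0.051, 0.003, 0.999], [-0.999, 0.001, 0.051], [-0.0, -1.0, 0.003]]
contact_force: [-0.8, 0.6, -0.0]
opening: 46.9
```

>>> play_rows([
  [[1,0.01,0.05,0.01,0,0,0],[1,0.01,0.1,0.01,0,0,0],[1,0.01,0.1,0.01,0,0,0]],
])

```text
time: 18.23
position: [582.2, -287.7, 47.6]
tool_rot: [[0.051, 0.002, 0.999], [-0.999, 0.001, 0.051], [-0.001, -1.0, 0.002]]
contact_force: [-0.1, 0.2, -0.9]
opening: 47.2
```

>>> play_rows([
  [[1,0,0.03,0,0,0,0],[1,0,0.05,0,0,0,0],[1,0,0.05,0,0,0,0]],
])

```text
time: 18.48
position: [582.2, -287.7, 46.3]
tool_rot: [[0.051, 0.002, 0.999], [-0.999, 0.001, 0.051], [-0.001, -1.0, 0.002]]
contact_force: [-0.2, -1.0, -0.3]
opening: 47.0
```

>>> play_rows([
  [[1,0,0.04,0,0,0,0],[1,0,0.04,0,0,0,0],[1,0,0.04,0,0,0,0]],
])

```text
time: 18.73
position: [582.3, -287.7, 45.4]
tool_rot: [[0.051, 0.002, 0.999], [-0.999, 0.001, 0.051], [-0.001, -1.0, 0.002]]
contact_force: [1.0, -1.0, -0.2]
opening: 47.0
```

>>> play_rows([
  [[1,0,0.04,0,0,0,0],[1,0,0.04,0,0,0,0],[1,0,0.04,0,0,0,0]],
])

```text
time: 18.98
position: [582.4, -287.8, 45.2]
tool_rot: [[0.051, 0.002, 0.999], [-0.999, 0.0, 0.051], [-0.0, -1.0, 0.003]]
contact_force: [-2.5, 0.7, 4.9]
opening: 47.1
```

>>> play_rows([
  [[-1,0,-0.03,0,0,0,0],[-1,0,-0.03,0,0,0,0],[-1,0,-0.03,0,0,0,0],[-1,0,-0.03,0,0,0,0],[-1,0,-0.03,0,0,0,0]],
])

```text
time: 19.4
position: [582.2, -287.7, 44.9]
tool_rot: [[0.051, 0.002, 0.999], [-0.999, 0.001, 0.051], [-0.001, -1.0, 0.002]]
contact_force: [-0.2, -0.6, 0.4]
opening: 85.2
```

>>> play_rows([
  [[-1,0,0.3,0,0,0,0],[-1,0,0.3,0,0,0,0],[-1,0,0.3,0,0,0,0]],
])

```text
time: 19.65
position: [581.7, -287.4, 34.7]
tool_rot: [[0.051, 0.0, 0.999], [-0.999, 0.002, 0.051], [-0.002, -1.0, 0.0]]
contact_force: [-0.0, 0.2, -0.1]
opening: 85.2
```

>>> play_rows([
  [[1,0,0,0,0,0,0],[1,0,0,0,0,0,0],[1,0,0,0,0,0,0],[1,0,0,0,0,0,0],[1,0,0,0,0,0,0]],
], newtons=20)

```text
time: 20.07
position: [582.6, -287.9, 36.5]
tool_rot: [[0.051, 0.003, 0.999], [-0.999, 0.0, 0.051], [-0.0, -1.0, 0.003]]
contact_force: [1.7, 0.6, 0.6]
opening: 47.4
```

>>> play_rows([
  [[1,0,0,0,0,0,0],[-1,0,0,0,0,0,0],[-1,0,0,0,0,0,0],[-1,0,0,0,0,0,0],[-1,0,0,0,0,0,0]],
])

```text
time: 20.48
position: [582.2, -287.7, 35.9]
tool_rot: [[0.051, 0.002, 0.999], [-0.999, 0.001, 0.051], [-0.001, -1.0, 0.002]]
contact_force: [0.4, -0.5, -0.0]
opening: 85.1
```

>>> play_rows([
  [[-1,0,-1,0,0,0,0],[-1,0,-2,0,0,0,0],[-1,0,-3,0,0,0,0],[-1,0,-4,0,0,0,0],[-1,0,-4.5,0,0,0,0]],
])

```text
time: 20.9
position: [583.0, -288.4, 176.0]
tool_rot: [[0.051, 0.007, 0.999], [-0.999, -0.002, 0.051], [0.002, -1.0, 0.007]]
contact_force: [0.3, -0.5, 0.6]
opening: 85.6
```

>>> play_rows([
  [[-1,0,0,0,0,0,0],[-1,0,0,0,0,0,0]],
])

```text
time: 21.07
position: [582.3, -288.0, 171.7]
tool_rot: [[0.051, 0.004, 0.999], [-0.999, -0.0, 0.051], [0.0, -1.0, 0.004]]
contact_force: [-0.1, 0.9, -0.4]
opening: 85.5
```

```bash
python3 - <<'E'
from h import *
s=sense();print(s['time'],s['position'])
P=camera_params('wrist');a=grab_frame("wrist");cv2.imwrite("pics/w7.png",a);np.save('w7T.npy',P['cam_to_world'])
f=lambda v:(np.array([v[0],v[1],6]),R.from_euler('z',v[2],degrees=True).as_matrix())
for t in('lower_half','open_row'):
  for d in silhouettes('wrist',t)[:3]:
    m=d['pixels'];print(t,d['score'],m.sum(),box_fit('wrist',P,m,(126,48,54),[582,-287,93],f,[4,4,4]) if m.sum()>2000 else '')
cv2.imwrite('pics/w7c.png',cv2.resize(a[40:330,180:380],None,fx=2,fy=2,interpolation=cv2.INTER_CUBIC))
plan([([440,-60,240],down(20)),([430,150,240],down(55)),([480,246,150],down(95.2,-35))],.9)
E
```

```text
21.0667 [ 582.29 -288.01  171.69]
lower_half 0.69 62 
open_row 0.92 8718 (array([ 582.31, -289.55,   92.92]), np.float64(0.03127423842426913))
rows 5 final [-4.89, -1.47, -2.7] [0.0, -2.14, -0.02]
rows 3 final [-3.18, -0.89, -1.05] [0.0, -1.28, -0.01]
-- at [440. -60. 240.]
rows 5 final [-5.58, 0.0, 1.73] [0.0, -5.83, 0.0]
rows 1 final [-0.8, 0.0, 0.85] [0.0, -1.17, 0.0]
-- at [430. 150. 240.]
rows 5 final [-0.26, 1.67, 1.99] [1.36, -4.32, -3.73]
rows 4 final [-0.08, 1.47, 1.48] [1.09, -3.46, -2.98]
-- at [480. 246. 150.]
```

View pics/w7c.png

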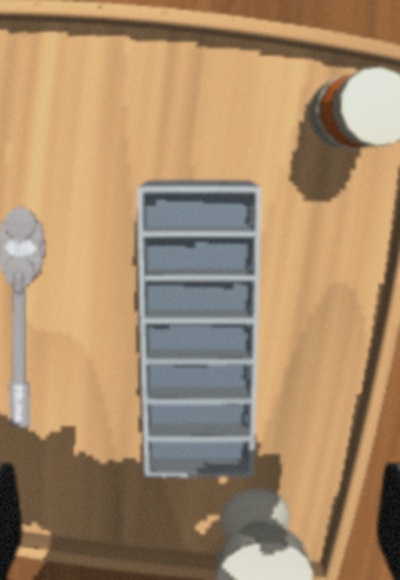

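```bash
python3 - <<'E'
from h import *
P=camera_params('wrist');P['cam_to_world']=np.load('w7T.npy')
c=np.array([582.3,-288,0]);Rm=R.from_euler('z',93,degrees=True).as_matrix()
for x in(62,63,64):
  print(x,project('wrist',c+np.array([[x,0,60],[x,0,42],[x,0,6],[-x,0,60]])@Rm.T,P)[:,1].round(2))
a=cv2.imread('pics/w7.png').astype(int).sum(2)
for u in((254,272),(272,290),(290,305)): print([(v,int(a[v,u[0]:u[1]].mean())) for v in range(125,142)])
print([(v,int(a[v,255:300].mean())) for v in range(268,284)])
E
```

```text
62 [134.24 132.88 130.64 277.12]
63 [132.97 131.69 129.59 278.09]
64 [131.7  130.51 128.53 279.07]
[(125, 494), (126, 493), (127, 493), (128, 487), (129, 454), (130, 381), (131, 327), (132, 375), (133, 498), (134, 561), (135, 506), (136, 357), (137, 234), (138, 205), (139, 223), (140, 287), (141, 345)]
[(125, 500), (126, 500), (127, 500), (128, 494), (129, 456), (130, 376), (131, 325), (132, 380), (133, 510), (134, 568), (135, 520), (136, 359), (137, 230), (138, 202), (139, 208), (140, 249), (141, 334)]
[(125, 512), (126, 513), (127, 511), (128, 508), (129, 472), (130, 387), (131, 321), (132, 367), (133, 497), (134, 561), (135, 508), (136, 358), (137, 235), (138, 204), (139, 203), (140, 210), (141, 257)]
[(268, 374), (269, 348), (270, 335), (271, 324), (272, 302), (273, 290), (274, 286), (275, 300), (276, 343), (277, 369), (278, 332), (279, 289), (280, 274), (281, 266), (282, 255), (283, 251)]
```

>>> play_rows([
  [[-1,-0.98,-0.29,-0.54,0,-0.43,0],[-1,-1.96,-0.59,-1.08,0,-0.86,0],[-1,-2.93,-0.88,-1.62,0,-1.28,0],[-1,-3.9,-1.18,-2.16,0,-1.71,0],[-1,-4.89,-1.47,-2.7,0,-2.14,0]],
])

```text
time: 21.63
position: [492.1, -144.2, 213.6]
tool_rot: [[0.237, -0.001, 0.972], [-0.972, 0.002, 0.237], [-0.002, -1.0, -0.0]]
contact_force: [0.6, 0.7, 0.4]
opening: 85.4
```

>>> play_rows([
  [[-1,-1.06,-0.3,-0.35,0,-0.43,0],[-1,-2.12,-0.6,-0.7,0,-0.86,0],[-1,-3.18,-0.89,-1.05,0,-1.28,0]],
])

```text
time: 21.88
position: [438.9, -59.0, 240.6]
tool_rot: [[0.344, -0.0, 0.939], [-0.939, 0.001, 0.344], [-0.002, -1.0, 0.0]]
contact_force: [0.4, 0.7, 0.4]
opening: 85.4
```

>>> play_rows([
  [[-1,-1.1,0,0.35,0,-1.17,0],[-1,-2.2,0,0.7,0,-2.33,0],[-1,-3.35,0,1.04,0,-3.5,0],[-1,-4.46,0,1.38,0,-4.66,0],[-1,-5.58,0,1.73,0,-5.83,0]],
])

```text
time: 22.3
position: [431.0, 116.4, 240.5]
tool_rot: [[0.76, 0.0, 0.65], [-0.65, 0.0, 0.76], [-0.0, -1.0, 0.0]]
contact_force: [0.1, -0.6, -0.4]
opening: 85.4
```

>>> play_rows([
  [[-1,-0.8,0,0.85,0,-1.17,0]],
])

```text
time: 22.38
position: [429.5, 151.4, 240.5]
tool_rot: [[0.822, -0.0, 0.569], [-0.569, 0.0, 0.822], [-0.0, -1.0, 0.0]]
contact_force: [1.0, 0.5, 0.2]
opening: 85.4
```

>>> play_rows([
  [[-1,-0.05,0.33,0.4,0.27,-0.86,-0.75],[-1,-0.1,0.67,0.8,0.54,-1.73,-1.5],[-1,-0.16,1,1.2,0.82,-2.6,-2.24],[-1,-0.21,1.34,1.6,1.09,-3.46,-3],[-1,-0.26,1.67,1.99,1.36,-4.32,-3.73]],
])

```text
time: 22.8
position: [458.0, 203.9, 190.0]
tool_rot: [[0.916, 0.34, 0.214], [-0.219, -0.023, 0.975], [0.337, -0.94, 0.053]]
contact_force: [-0.1, -0.3, 0.0]
opening: 85.3
```

```bash
python3 - <<'E'
from h import *
plan([([470,245,163],down(95.2,-35))],.9)
E
```

```text
rows 4 final [-0.24, 0.95, 1.37] [1.08, -3.41, -2.94]
-- at [470. 245. 163.]
```

>>> play_rows([
  [[-1,-0.06,0.24,0.34,0.27,-0.85,-0.74],[-1,-0.12,0.48,0.68,0.54,-1.7,-1.47],[-1,-0.18,0.72,1.03,0.81,-2.56,-2.2],[-1,-0.24,0.95,1.37,1.08,-3.41,-2.94],[-1,-0.24,0.95,1.37,1.08,-3.41,-2.94]],
])

```text
time: 23.22
position: [468.0, 244.2, 160.0]
tool_rot: [[0.819, 0.566, -0.091], [0.075, 0.05, 0.996], [0.569, -0.823, -0.002]]
contact_force: [-0.1, 0.2, -1.0]
opening: 85.6
```

```bash
python3 - <<'E'
from h import *
P=camera_params('wrist');a=grab_frame("wrist");cv2.imwrite("pics/w8.png",a)
f=lambda v:(v[:3],slope(v[3]));g=lambda v:(np.array([v[0],v[1],57.5]),slope(v[2]))
for d in silhouettes('wrist','lidded_row')[:2]:
    m=d['pixels'];print(d['score'],m.sum())
    if m.sum()>3000: print(box_fit('wrist',P,m,(126,48,18),[539.6,251,57.5,5.3],f,[3,3,3,3]),box_fit('wrist',P,m,(126,48,18),[539.6,251,5.3],g,[3,3,3]))
Rt=down(95.3,-35);n=slope(5.3)[:,2];o=np.array([539.6,251.1,57.5])
plan([(o+60*n,Rt),(o+12*n,Rt)],.6)
E
```

```text
0.94 8888
(array([537.86, 252.65,  58.31,   5.47]), np.float64(0.02240568502456519)) (array([538.5 , 252.56,   5.27]), np.float64(0.020951528167395095))
rows 3 final [-0.09, 2.24, 0.03] [0.04, -0.08, -0.06]
-- at [505.33 247.92 106.65]
rows 2 final [-0.0, 1.6, 0.0] [0.0, 0.0, 0.0]
-- at [532.75 250.46  67.33]
```

>>> play_rows([
  [[-1,-0.12,0.75,0.06,0,0,0],[-1,-0.12,1.5,0.06,0,0,0],[-1,-0.12,2.21,0.06,0,0,0],[-1,-0.12,2.8,0.06,0,0,0],[-1,-0.12,3.4,0.06,0,0,0]],
])

```text
time: 23.73
position: [526.8, 250.4, 79.1]
tool_rot: [[0.818, 0.57, -0.083], [0.066, 0.05, 0.997], [0.572, -0.82, 0.003]]
contact_force: [-0.2, -0.7, 0.0]
opening: 84.9
```

>>> play_rows([
  [[-1,0,0.3,0,0,0,0],[-1,0,0.35,0,0,0,0],[-1,0,0.35,0,0,0,0],[-1,0,0.35,0,0,0,0],[-1,0,0.35,0,0,0,0]],
])

```text
time: 24.15
position: [531.9, 251.6, 71.9]
tool_rot: [[0.816, 0.571, -0.086], [0.069, 0.051, 0.996], [0.574, -0.819, 0.003]]
contact_force: [-0.6, -0.2, 0.5]
opening: 85.9
```

```bash
python3 - <<'E'
from h import *
Rt=down(95.3,-35);n=slope(5.3)[:,2];o=np.array([538.3,252,57.7]);print(sense()['position'],sense()['contact_force'])
plan([(o+3.8*n,Rt)],.6)
E
```

```text
[531.87 251.64  71.92] [-0.57 -0.25  0.5 ]
rows 1 final [-0.1, 0.38, -0.01] [0.02, -0.08, 0.0]
-- at [536.13 251.8   60.81]
```

>>> play_rows([
  [[-1,-0.1,0.2,-0.01,0,-0.05,0],[-1,-0.1,0.35,-0.01,0,-0.08,0],[-1,-0.1,0.36,-0.01,0,-0.08,0],[-1,-0.1,0.36,-0.01,0,-0.08,0]],
])

```text
time: 24.48
position: [535.1, 251.4, 59.6]
tool_rot: [[0.817, 0.57, -0.092], [0.077, 0.051, 0.996], [0.572, -0.82, -0.002]]
contact_force: [0.1, -0.4, 0.3]
opening: 85.2
```

>>> play_rows([
  [[1,0,0,0,0,0,0],[1,0,0,0,0,0,0],[1,0,0,0,0,0,0],[1,0,0,0,0,0,0],[1,0,0,0,0,0,0]],
], newtons=35)

```text
time: 24.9
position: [535.2, 251.6, 60.4]
tool_rot: [[0.816, 0.571, -0.092], [0.076, 0.051, 0.996], [0.573, -0.82, -0.002]]
contact_force: [-4.1, -1.1, 3.5]
opening: 46.9
```

>>> play_rows([
  [[1,0,0,0,0,0,0],[1,0,0,0,0,0,0]],
])

```text
time: 25.07
position: [535.3, 251.6, 60.5]
tool_rot: [[0.816, 0.571, -0.092], [0.076, 0.051, 0.996], [0.573, -0.82, -0.002]]
contact_force: [-5.9, -1.8, 4.7]
opening: 47.0
```

Held. Lift, then check the row's seat in the hand.

>>> play_rows([
  [[1,0.2,-0.29,0,0,0,0],[1,0.6,-0.86,0,0,0,0],[1,1.1,-1.6,0,0,0,0],[1,1.6,-2.3,0,0,0,0],[1,1.9,-2.73,0,0,0,0]],
])

```text
time: 25.48
position: [535.8, 252.2, 163.8]
tool_rot: [[0.814, 0.573, -0.092], [0.076, 0.053, 0.996], [0.576, -0.818, -0.0]]
contact_force: [0.6, 1.1, 0.0]
opening: 47.2
```

>>> play_rows([
  [[1,0.57,-0.82,0,0,0,0],[1,1.14,-1.64,0,0,0,0],[1,1.14,-1.64,0,0,0,0],[1,1.14,-1.64,0,0,0,0]],
])

```text
time: 25.82
position: [535.5, 252.2, 222.7]
tool_rot: [[0.814, 0.574, -0.092], [0.075, 0.053, 0.996], [0.576, -0.817, -0.0]]
contact_force: [-0.9, 0.3, -2.3]
opening: 47.2
```

```bash
python3 - <<'E'
from h import *
s=sense();print(s['time'],s['position'],s['opening'])
plan([([430,130,250],down(55)),([440,-60,250],down(20)),([575,-395,195],down(3))],.8)
E
```

```text
25.8167 [535.52 252.21 222.71] 47.212608089623075
rows 5 final [-1.32, -1.49, -1.87] [-1.23, 3.9, 3.37]
rows 5 final [-0.95, -0.92, -2.39] [-1.23, 3.9, 3.37]
-- at [430. 130. 250.]
rows 5 final [2.79, 0.0, -3.57] [0.0, 5.0, 0.0]
rows 2 final [1.61, 0.0, -0.82] [0.0, 2.0, 0.0]
-- at [440. -60. 250.]
rows 5 final [5.47, 0.83, 0.19] [0.0, 1.55, 0.0]
rows 5 final [5.39, 0.83, 0.92] [0.0, 1.55, 0.0]
rows 1 final [1.04, 0.17, 0.33] [0.0, 0.31, 0.0]
-- at [ 575. -395.  195.]
```

>>> play_rows([
  [[1,-0.26,-0.3,-0.37,-0.25,0.78,0.67],[1,-0.53,-0.6,-0.75,-0.49,1.56,1.35],[1,-0.79,-0.9,-1.12,-0.74,2.34,2.02],[1,-1.06,-1.2,-1.5,-0.98,3.12,2.7],[1,-1.32,-1.49,-1.87,-1.23,3.9,3.37]],
])

```text
time: 26.23
position: [481.0, 190.1, 232.5]
tool_rot: [[0.919, 0.296, 0.259], [-0.262, -0.03, 0.965], [0.293, -0.955, 0.05]]
contact_force: [-0.5, -0.1, -2.0]
opening: 47.0
```

>>> play_rows([
  [[1,-0.19,-0.18,-0.48,-0.25,0.78,0.67],[1,-0.38,-0.37,-0.96,-0.49,1.56,1.35],[1,-0.57,-0.55,-1.43,-0.74,2.34,2.02],[1,-0.76,-0.74,-1.91,-0.98,3.12,2.7],[1,-0.95,-0.92,-2.39,-1.23,3.9,3.37]],
])

```text
time: 26.65
position: [428.4, 129.2, 246.8]
tool_rot: [[0.818, -0.009, 0.576], [-0.576, -0.001, 0.818], [-0.007, -1.0, -0.006]]
contact_force: [-0.3, -0.0, -0.5]
opening: 46.9
```

>>> play_rows([
  [[1,0.56,0,-0.71,0,1,0],[1,1.12,0,-1.43,0,2,0],[1,1.67,0,-2.14,0,3,0],[1,2.23,0,-2.86,0,4,0],[1,2.79,0,-3.57,0,5,0]],
])

```text
time: 27.07
position: [435.8, -7.3, 246.6]
tool_rot: [[0.497, -0.006, 0.868], [-0.868, -0.001, 0.497], [-0.002, -1.0, -0.006]]
contact_force: [-0.5, 0.3, -1.1]
opening: 46.8
```

>>> play_rows([
  [[1,0.8,0,-0.41,0,1,0],[1,1.61,0,-0.82,0,2,0]],
])

```text
time: 27.23
position: [438.7, -61.4, 246.7]
tool_rot: [[0.338, -0.006, 0.941], [-0.941, -0.001, 0.338], [-0.001, -1.0, -0.006]]
contact_force: [1.2, -1.0, -0.5]
opening: 46.8
```

>>> play_rows([
  [[1,1.09,0.17,0.04,0,0.31,0],[1,2.19,0.33,0.08,0,0.62,0],[1,3.28,0.5,0.11,0,0.93,0],[1,4.38,0.66,0.15,0,1.24,0],[1,5.47,0.83,0.19,0,1.55,0]],
])

```text
time: 27.65
position: [500.5, -213.9, 221.3]
tool_rot: [[0.211, -0.006, 0.978], [-0.978, -0.0, 0.211], [-0.001, -1.0, -0.006]]
contact_force: [1.1, 0.2, -0.4]
opening: 47.0
```

>>> play_rows([
  [[1,1.08,0.17,0.18,0,0.31,0],[1,2.16,0.33,0.37,0,0.62,0],[1,3.23,0.5,0.55,0,0.93,0],[1,4.31,0.66,0.74,0,1.24,0],[1,5.39,0.83,0.92,0,1.55,0]],
])

```text
time: 28.07
position: [561.8, -365.9, 195.9]
tool_rot: [[0.077, -0.006, 0.997], [-0.997, 0.001, 0.077], [-0.001, -1.0, -0.006]]
contact_force: [0.1, 0.1, -0.1]
opening: 47.4
```

>>> play_rows([
  [[1,1.04,0.17,0.33,0,0.31,0],[1,1.04,0.17,0.33,0,0.31,0],[1,1.04,0.17,0.33,0,0.31,0],[1,1.04,0.17,0.33,0,0.31,0]],
])

```text
time: 28.4
position: [573.9, -394.5, 191.7]
tool_rot: [[0.052, -0.006, 0.999], [-0.999, 0.0, 0.052], [-0.001, -1.0, -0.006]]
contact_force: [-0.3, -0.3, -0.8]
opening: 47.2
```

```bash
python3 - <<'E'
from h import *
s=sense();p=np.array(s['position']);Rt=np.array(s['tool_rot']);print(s['time'],p,s['opening']);print(Rt)
P=camera_params('wrist');a=grab_frame("wrist");cv2.imwrite("pics/w9.png",a)
g=a.astype(int).sum(2)
for ht in(13,14.7,16): print(ht,project('wrist',p+np.array([[-63,-ht,-24],[-63,-ht,24],[-63,18-ht,0]])@Rt.T,P).round(1).tolist())
print([(v,int(g[v,260:300].mean())) for v in range(143,158)])
c=np.array([582.3,-287.8,0]);Rm=R.from_euler('z',93,degrees=True).as_matrix()
print(project('wrist',c+np.array([[63,24,60],[63,-24,60],[63,24,42],[63,24,6]])@Rm.T,P).round(1).tolist())
plan([([582.5,-287.9,160],down(3)),([582.5,-287.9,75],down(3))],.7)
E
```

```text
28.4 [ 573.91 -394.54  191.69] 47.22828774540943
[[ 0.05 -0.01  1.  ]
 [-1.    0.    0.05]
 [-0.   -1.   -0.01]]
13 [[220.4, 152.2], [338.8, 152.2], [279.6, 147.0]]
14.7 [[219.6, 152.7], [339.6, 152.7], [279.6, 147.3]]
16 [[219.1, 153.1], [340.2, 153.1], [279.6, 147.6]]
[(143, 424), (144, 425), (145, 425), (146, 425), (147, 419), (148, 394), (149, 350), (150, 320), (151, 320), (152, 364), (153, 438), (154, 486), (155, 556), (156, 600), (157, 615)]
[[268.2, 10.0], [325.6, 11.1], [269.0, 16.0], [270.3, 26.2]]
rows 4 final [-3.52, 1.1, 0.47] [0.05, 0.0, 0.01]
-- at [ 582.5 -287.9  160. ]
rows 3 final [0.0, 2.83, 0.0] [0.0, 0.0, 0.0]
-- at [ 582.5 -287.9   75. ]
```

View pics/w9.png

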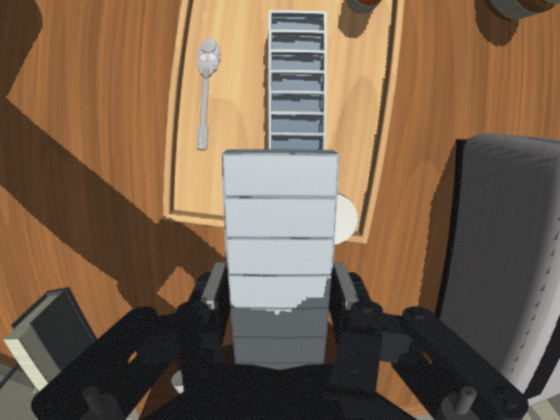

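>>> play_rows([
  [[1,-0.9,0.2,0.12,0,0,0],[1,-1.8,0.5,0.24,0,0,0],[1,-2.7,0.8,0.36,0,0,0],[1,-3.52,1.1,0.47,0.05,0,0],[1,-3.52,1.1,0.47,0.05,0,0]],
])

```text
time: 28.87
position: [582.8, -283.0, 159.4]
tool_rot: [[0.057, -0.0, 0.998], [-0.998, 0.001, 0.057], [-0.001, -1.0, -0.0]]
contact_force: [1.0, 0.5, -0.6]
opening: 47.2
```

>>> play_rows([
  [[1,0,0.8,0,0,0,0],[1,0,1.6,0,0,0,0],[1,0,2.3,0,0,0,0],[1,0,2.65,0,0,0,0],[1,0,2.65,0,0,0,0]],
])

```text
time: 29.28
position: [581.5, -287.9, 78.4]
tool_rot: [[0.052, -0.003, 0.999], [-0.999, 0.001, 0.052], [-0.001, -1.0, -0.003]]
contact_force: [0.7, -0.2, -1.1]
opening: 46.9
```

>>> play_rows([
  [[1,0,0,0,0,0,0],[1,0,0,0,0,0,0],[1,0,0,0,0,0,0],[1,0,0,0,0,0,0],[1,0,0,0,0,0,0]],
])

```text
time: 29.7
position: [583.2, -289.2, 81.6]
tool_rot: [[0.052, 0.002, 0.999], [-0.999, -0.002, 0.052], [0.002, -1.0, 0.002]]
contact_force: [0.7, 1.1, -0.6]
opening: 46.8
```

```bash
python3 - <<'E'
from h import *
s=sense();print(s['position'],s['opening'],R.from_matrix(np.array(s['tool_rot']).T@down(3)).as_rotvec(degrees=True))
plan([([582.4,-287.5,68],down(3))],.7)
E
```

```text
[ 583.19 -289.19   81.58] 46.84636475170896 [-0.1  -0.05  0.12]
rows 1 final [-0.06, 0.45, -0.02] [-0.02, -0.01, 0.02]
-- at [ 582.4 -287.5   68. ]
```

>>> play_rows([
  [[1,-0.05,0.2,-0.02,0,0,0],[1,-0.05,0.33,-0.02,0,0,0],[1,-0.05,0.4,-0.02,0,0,0],[1,-0.05,0.4,-0.02,0,0,0],[1,-0.05,0.4,-0.02,0,0,0]],
])

```text
time: 30.12
position: [582.0, -287.4, 68.1]
tool_rot: [[0.052, -0.0, 0.999], [-0.999, -0.001, 0.052], [0.001, -1.0, -0.0]]
contact_force: [-0.5, 0.0, -1.0]
opening: 47.2
```

>>> play_rows([
  [[1,0,0,0,0,0,0],[1,0,0,0,0,0,0]],
])

```text
time: 30.28
position: [582.3, -287.6, 68.8]
tool_rot: [[0.052, 0.001, 0.999], [-0.999, -0.001, 0.052], [0.001, -1.0, 0.001]]
contact_force: [-0.0, 0.3, -0.6]
opening: 47.1
```

>>> play_rows([
  [[1,0,0.06,0,0,0,0],[1,0,0.12,0,0,0,0],[1,0,0.12,0,0,0,0]],
])

```text
time: 30.53
position: [581.9, -287.4, 64.4]
tool_rot: [[0.052, -0.0, 0.999], [-0.999, -0.001, 0.052], [0.001, -1.0, -0.0]]
contact_force: [-0.1, 0.2, 0.2]
opening: 47.0
```

>>> play_rows([
  [[1,0,0.04,0,0,0,0],[1,0,0.04,0,0,0,0],[1,0,0.04,0,0,0,0]],
])

```text
time: 30.78
position: [582.1, -287.5, 63.7]
tool_rot: [[0.052, 0.0, 0.999], [-0.999, -0.001, 0.052], [0.001, -1.0, 0.0]]
contact_force: [-1.0, -0.8, -1.1]
opening: 47.0
```

>>> play_rows([
  [[1,0,0.03,0,0,0,0],[1,0,0.03,0,0,0,0],[1,0,0.03,0,0,0,0]],
])

```text
time: 31.03
position: [582.3, -287.6, 63.4]
tool_rot: [[0.052, 0.001, 0.999], [-0.999, -0.002, 0.052], [0.002, -1.0, 0.001]]
contact_force: [-0.7, 0.6, 3.7]
opening: 47.1
```

>>> play_rows([
  [[-1,0,-0.02,0,0,0,0],[-1,0,-0.02,0,0,0,0],[-1,0,-0.02,0,0,0,0],[-1,0,-0.02,0,0,0,0],[-1,0,-0.02,0,0,0,0]],
])

```text
time: 31.45
position: [582.1, -287.5, 63.3]
tool_rot: [[0.052, 0.0, 0.999], [-0.999, -0.001, 0.052], [0.001, -1.0, 0.0]]
contact_force: [0.4, 0.2, -0.0]
opening: 85.7
```

>>> play_rows([
  [[-1,0,0.4,0,0,0,0],[-1,0,0.75,0,0,0,0],[-1,0,0.75,0,0,0,0],[-1,0,0.75,0,0,0,0]],
])

```text
time: 31.78
position: [581.3, -287.0, 39.0]
tool_rot: [[0.052, -0.002, 0.999], [-0.999, 0.0, 0.052], [-0.001, -1.0, -0.002]]
contact_force: [-0.2, 0.3, -0.3]
opening: 85.3
```

>>> play_rows([
  [[1,0,0,0,0,0,0],[1,0,0,0,0,0,0],[1,0,0,0,0,0,0],[1,0,0,0,0,0,0],[1,0,0,0,0,0,0]],
], newtons=20)

```text
time: 32.2
position: [582.5, -287.7, 41.6]
tool_rot: [[0.052, 0.002, 0.999], [-0.999, -0.002, 0.052], [0.002, -1.0, 0.001]]
contact_force: [-0.0, -0.9, 2.4]
opening: 47.7
```

>>> play_rows([
  [[1,0,0,0,0,0,0],[-1,0,0,0,0,0,0],[-1,0,0,0,0,0,0],[-1,0,0,0,0,0,0],[-1,0,0,0,0,0,0]],
])

```text
time: 32.62
position: [582.0, -287.5, 40.7]
tool_rot: [[0.051, 0.0, 0.999], [-0.999, -0.001, 0.051], [0.001, -1.0, 0.0]]
contact_force: [-0.1, -0.2, -0.8]
opening: 85.3
```

>>> play_rows([
  [[-1,0,-1,0,0,0,0],[-1,0,-2,0,0,0,0],[-1,0,-3,0,0,0,0],[-1,0,-4,0,0,0,0],[-1,0,-4.5,0,0,0,0]],
])

```text
time: 33.03
position: [583.0, -287.9, 180.8]
tool_rot: [[0.052, 0.006, 0.999], [-0.999, -0.004, 0.052], [0.004, -1.0, 0.005]]
contact_force: [0.1, -0.2, 0.7]
opening: 85.3
```

>>> play_rows([
  [[-1,0,0,0,0,0,0],[-1,0,0,0,0,0,0],[-1,0,0,0,0,0,0]],
])

```text
time: 33.28
position: [581.5, -287.1, 174.0]
tool_rot: [[0.051, -0.002, 0.999], [-0.999, 0.0, 0.051], [-0.0, -1.0, -0.002]]
contact_force: [-0.8, 0.2, -0.3]
opening: 85.5
```

```bash
python3 - <<'E'
from h import *
s=sense();print(s['time'],s['position'])
P=camera_params('wrist');a=grab_frame("wrist");cv2.imwrite("pics/w10.png",a)
g=a.astype(int).sum(2)
c=np.array([582.3,-287.8,0]);Rm=R.from_euler('z',93,degrees=True).as_matrix()
for x in(62,63,64): print(x,project('wrist',c+np.array([[x,0,78],[x,0,60],[x,0,42],[x,0,6],[-x,0,78]])@Rm.T,P)[:,1].round(2))
for u in((250,270),(270,290),(290,308)): print([(v,int(g[v,u[0]:u[1]].mean())) for v in range(118,142)])
b=grab_frame('scene');cv2.imwrite('pics/scene3.png',b)
c1=cv2.resize(b[215:325,60:240],(540,330),interpolation=cv2.INTER_CUBIC);c2=cv2.resize(a[60:330,180:390],(257,330));cv2.imwrite('pics/fin.png',np.hstack([c1,c2]))
for t in('vial','egg_cup','teaspoon','shaker','carafe','pill_splitter'): print(t,[np.round(d['xyz']) for d in landmark_of('scene',t)[:2]])
E
```

```text
33.2833 [ 581.51 -287.08  173.99]
62 [136.7  135.1  133.7  131.4  286.83]
63 [135.35 133.84 132.53 130.35 287.84]
64 [134.   132.58 131.35 129.31 288.84]
[(118, 486), (119, 487), (120, 487), (121, 488), (122, 488), (123, 486), (124, 488), (125, 487), (126, 486), (127, 486), (128, 487), (129, 482), (130, 453), (131, 397), (132, 352), (133, 338), (134, 328), (135, 342), (136, 408), (137, 516), (138, 561), (139, 569), (140, 570), (141, 567)]
[(118, 483), (119, 484), (120, 484), (121, 485), (122, 482), (123, 482), (124, 479), (125, 480), (126, 479), (127, 480), (128, 480), (129, 472), (130, 429), (131, 348), (132, 304), (133, 320), (134, 336), (135, 352), (136, 427), (137, 530), (138, 574), (139, 580), (140, 578), (141, 577)]
[(118, 498), (119, 500), (120, 498), (121, 498), (122, 498), (123, 498), (124, 497), (125, 497), (126, 498), (127, 499), (128, 499), (129, 493), (130, 455), (131, 384), (132, 338), (133, 338), (134, 343), (135, 340), (136, 412), (137, 526), (138, 575), (139, 582), (140, 580), (141, 580)]
vial []
egg_cup [array([ 622., -406.,    8.])]
teaspoon [array([ 494., -291.,    9.])]
shaker [array([428., 302.,  -3.])]
carafe [array([642.,  -9.,  -1.]), array([492., -12.,   5.])]
pill_splitter [array([490., -12.,   5.])]
```

View pics/fin.png

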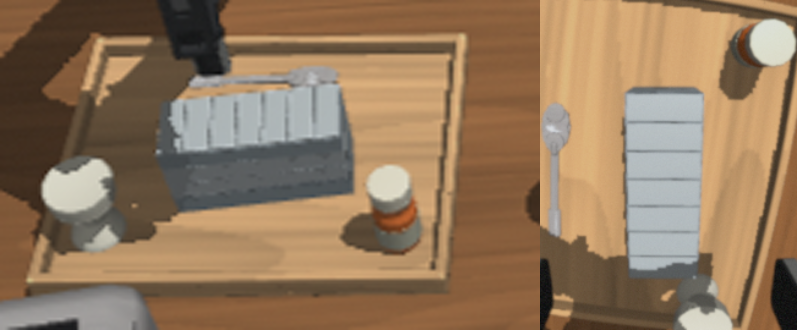

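```bash
python3 -c "
from bench import *
s=sense();print(s['time'],s['contact_force']);print(finish_job())"
```

```text
33.6833 [ 0.30984339 -0.79124648  0.7441115 ]
the job is handed in; nothing more can be done
None
```

The job is done and handed in at 33.7 s of the 72 s allowed. The pill splitter is on the coaster and the organizer is rebuilt on its lower half.

- **Splitter:** it lies right way up on the coaster, within about 2 mm of the middle by the wrist picture taken after release.
- **Pile:** the open row went on first, then the lidded row with its lids up. Each was lowered until light contact (under 6 N) before release. I then squeezed the pile gently across its width to true the sides. In the last pictures it looks like one square block, and its end edges line up within about 1 mm. I only measured the end nearest the wrist camera.
- **Other things:** the last network readings put the carafe, shaker, egg cup and teaspoon where they started, within the networks' error. The network missed the vial in that last look, but the picture shows it standing in the tray as before.
- **Forces:** no reported force was above about 10 N, and the gripper was open and clear of everything at hand-in.

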